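# Set up a soldering reflector on an angle plate

### The job

Set up a heat reflector on the bench. First tip the L-shaped angle plate about its corner, from its long leg onto its short leg, keeping the corner edge on the bench, roughly where it is, and letting the plate down gently. Then tilt the front soldering board of the packed row outward by its top until it leans on the rack's front rail, lift it out, and stand it upright and centred on the plate's short leg, flush against the tall leg, leaving the other boards in the rack and the things around undisturbed.

Things in the scene. Friction and masses are not known exactly. Their poses are not given: they have to be found in the camera images.
- angle_plate: Loose aluminium L-shaped plate, 0.46 kg, 56 mm wide (x), legs 15 mm thick, slotted. Origin: middle of the outer corner edge. Long leg: 130 mm (outer) along -y; short leg: 90 mm (outer) along +z. Starts with the long leg flat on the bench, running to the robot's right (yaw -0.1 to 0.35), short leg up at its left end. Once tipped, its -y points up and +z points level along the foot.
- angle_corner (a point): Middle of the angle plate's outer corner edge (the pivot); on the bench, z = 0.
- angle_long_end (a point): End of the long leg, middle of its width, on the outer face: 130 mm from the corner. On the bench at the start, 130 mm up when tipped.
- angle_short_end (a point): End of the short leg, middle of its width, on the outer face: 90 mm from the corner. 90 mm up at the start, on the bench when tipped.
- board_rack: Fixed wooden rack, 108 (x) by 95 mm. Origin: on the bench, at its middle. Open front faces its -y (robot's right; yaw -0.4 to -0.05). Floor 10 mm high; front rail 8 mm thick, 40 mm high, inner face at y = -34 mm; back wall 95 mm high; side cheeks 34 mm high. Holds three boards on edge, 1 mm apart, 11 mm between the front one and the rail.
- front_board: Loose off-white board at the open front of the row: 90 wide (x), 20 thick (y), 100 mm high (z), 0.18 kg. Origin: centre of underside. Stands on the rack's floor 13 mm in front (-y) of its origin, top 110 mm up. Pulled outward by the top it falls over past 0.2 rad, pivoting on its lower front edge, and stays leaning on the rail at about 0.4 rad, its top then 40 mm clear of the next board.
- middle_board: A second board of the same size in the middle of the row, 21 mm behind the front one; it stays in the rack, upright.
- back_board: A third board of the same size at the back of the row; it stays in the rack, upright.
- borax_dish: Bystander: loose ceramic dish with a cone, 68 mm across, 31 mm high, origin under its centre.
- flux_bottle: Bystander: loose white squeeze bottle with a red spout, 42 mm across, 126 mm high, origin under its centre.
- sparker: Bystander: loose wire gas lighter lying flat, 44 x 154 x 16 mm, long along its y, origin under its centre.

How it is judged:
On the way, in this order (a step that is already met when the one before it is completed fails the run):
1. the angle plate stands on its short leg, long leg up (height (world z) of angle_long_end above 0.125 m and height (world z) of angle_short_end below 0.01 m), for 0.2 s.
2. the front board leans outward on the rail, still in the rack (angle between front_board's own z axis and vertical between 0.25 and 0.75 rad and z of front_board in the frame of board_rack below 0.035 m and y of front_board in the frame of board_rack between -0.04 and 0 m), for 0.2 s.
At the end, for the whole second after the job is handed in: Angle plate on its short leg, corner within 60 mm of its start; front board on that leg, upright (0.07 rad), centred (15 mm), flush to the tall leg (5 mm) and square (0.12 rad); other boards upright in the rack within 15 mm of their places; all released and at rest (height (world z) of angle_long_end above 0.125 m and height (world z) of angle_short_end below 0.008 m and distance of angle_corner from where it was at the start of the episode below 0.06 m and y of front_board in the frame of angle_plate between -0.02 and -0.012 m and z of front_board in the frame of angle_plate between 0.02 and 0.03 m and x of front_board in the frame of angle_plate between -0.015 and 0.015 m and angle between front_board's own z axis and vertical below 0.07 rad and angle between the y axis of front_board and the z axis of angle_plate, either way round below 0.12 rad and distance of each of middle_board, back_board from where it was at the start of the episode below 0.015 m and angle between each of middle_board, back_board's own z axis and vertical below 0.1 rad and linear speed of each of front_board, angle_plate below 0.02 m/s); the robot touches nothing.
It fails at once if the angle plate's corner is lifted more than 20 mm off the bench (height (world z) of angle_corner above 0.02 m).
It fails at once if the angle plate is dropped or thrown over (turns faster than 4 rad/s) (angular speed of angle_plate above 4 rad/s).
It fails at once if a bystander is moved more than 30 mm (distance of any of borax_dish, flux_bottle, sparker from where it was at the start of the episode above 0.03 m).
It also fails if it takes over 72 s, if anything falls off the work surface, if the arm or the gripper's body presses on something with over 40 N, if the wrist force passes 120 N, or if a joint passes its speed limit or range.

### The arm

A 6-joint arm with a two-finger parallel gripper is mounted at the origin on a cart in front of the work surface, level with it; the furniture and walls round the work are solid. World frame = base frame: x ahead of the robot, y to its left, z up, the work surface at z = 0. Lengths are in m, angles in rad, forces in N, time in s.
With the tool pointing down it reaches from about 0.3 to 0.875 m from the base axis. Payload 6.4 kg.
Tool frame: the origin (TCP) lies midway between the tips of the shut fingers; the grasp point (between the pads) lies 19 mm behind it; z points along the fingers, y is the line along which they close (so a half turn about z gives the same grasp; the last joint's range is limited). The gripper opens to 85 mm and grips with 20 to 120 N. Pads are 22 mm wide; open, the fingers measure 114 mm over their backs; the gripper's body (76 mm by 85 mm) begins 54 mm behind the grasp point. The pads swing forward as they close: fully open they stand 13 mm farther back than shut.
Start: joints at [1.012, 0.181, 1.607, -0, 1.354, -0.206], TCP at [0.199, 0.54, 0.231] pointing down, gripper open.
Joint ranges: [-2.99, 2.99], [-0.89, 2.07], [0.3, 2.58], [-1.14, 4.28], [0, 2.63], [-3.12, 3.12]. Speed limits (rad/s): [2.57, 2.57, 3.01, 3.14, 3.14, 3.14].

### API

Orientations are given as a unit quaternion [w, x, y, z].
In Python, from bench import sensors, vision, ctrl gives the robot as it stands.
- The arm moves only by the tool carry_out, never from a script. Its argument "deltas" is text: rows parted by semicolons, each of 7 numbers parted by spaces: the shift along the tool's x, y, z in mm, then the turn, a rotation vector about the tool's x, y, z in rad, then the closure, from 0 (fully open) to 1 (shut). In form: tx ty tz ax ay az claw; .... A call has 1 to 12 rows; each row is the pose to reach, as a shift and turn from the pose commanded when the call began, along the tool's axes at that moment; what a row does not reach only later rows make up. A row lasts 1/8 s, in which the tool goes at most 62.5 mm and 10.7 degrees, less where a joint would pass 70% of its speed; a pose out of reach is approached as far as the arm can. A call with a gripper value outside its range is refused whole. The fingers move at their own pace and stop on an object; the grip force is fixed at half the most. Time passes only in rows, so rows that repeat a pose let the fingers close. It gives the time, the measured TCP pose, the force, the opening and the grip force at its end, in the units of the state.
- sensors.get_obs(): the state, without advancing time (a new reading comes with each control period).
- vision.camera(name): name is "side" or "top" or "wrist"; returns the picture (384x512x3 uint8, blue, green, red); there is no depth.
- vision.camera_model(name): a dict with "K" (3x3 intrinsics, pixels), "extrinsics" (4x4, takes a point from world to camera coordinates); the wrist camera has in their place "hand_eye" (4x4, takes a point from camera to tool coordinates, whose origin is the TCP and whose axes are the flange's). Camera axes: x right, y down, z forward; pixel columns grow to the right and rows downward; lengths in m; the calibration is good to about 2 mm. The wrist camera is an equidistant fisheye: a pixel r from the principal point sees the ray r / f radians off the axis. A picture is of the moment at which its call begins: read the wrist's pose just before it. camera_model takes no time and is no camera call.
- ctrl.hand_in(): hands the job in; it is judged then, once.
The state is a dict: "time_s": time; "q": joint angles; "dq": joint speeds; "joint_efforts": joint torques, N m; "eef_pos": TCP position; "eef_rot": TCP orientation; "wrist_force": force on the tool from outside, world axes, zero at the start; "torque": the same for the moment, N m; "opening": opening from 0.0 (shut) to 1.0 (fully open); "grasp_force": force on a finger pad.
Only numpy, scipy, OpenCV 4.12 (cv2) and the standard library are available. Lean on these libraries where they do the work, as an engineer would, in place of code of your own. Each camera call takes 0.05 s, during which the arm holds its last target. There are 200 camera calls.

## Working session

There is one attempt and no reset: what is moved stays moved. The work goes in short steps, Python scripts to look and compute and a tool call to move; the robot and the scene stay as the last step left them, time stands still between calls to the robot, and variables do not carry over. Pictures are saved under pics/ and viewed, at most 10 in all, crops included, and the job is handed in when it is done.

Besides the shell and the picture viewer there is one more tool, called after "Emit:" as name(argument=value, ...) on one line, values as JSON. carry_out: Moves the arm, as the interface text tells. Its arguments: {"type":"object","properties":{"deltas":{"type":"string"}},"required":["deltas"]}

```bash
ls; mkdir -p pics; python3 - <<'E'
from bench import sensors, vision, ctrl
import cv2,json,numpy as np
np.set_printoptions(precision=4,suppress=True)
o=sensors.get_obs();print(o['time_s'],o['eef_pos'],o['eef_rot'],o['opening'])
for n in ['side','top','wrist']:
    im=vision.camera(n);cv2.imwrite(f'pics/{n}0.png',im)
    print(n,vision.camera_model(n))
E
```

```text
pics
0.0 [0.1984 0.5391 0.2304] [-0.0003  0.1755  0.9845 -0.0008] 1.0006534990879643
side {'K': array([[393.8536,   0.    , 254.2578],
       [  0.    , 393.8536, 186.0614],
       [  0.    ,   0.    ,   1.    ]]), 'extrinsics': array([[ 0.8915, -0.4531, -0.0023, -0.4627],
       [-0.1643, -0.3184, -0.9336,  0.1622],
       [ 0.4223,  0.8327, -0.3583,  1.0381],
       [ 0.    ,  0.    ,  0.    ,  1.    ]])}
top {'K': array([[439.2557,   0.    , 259.0994],
       [  0.    , 439.2557, 190.9203],
       [  0.    ,   0.    ,   1.    ]]), 'extrinsics': array([[ 0.028 , -0.9996, -0.0106, -0.0148],
       [-0.9961, -0.027 , -0.0835,  0.5283],
       [ 0.0832,  0.0129, -0.9965,  1.2765],
       [ 0.    ,  0.    ,  0.    ,  1.    ]])}
wrist {'K': array([[297.3186,   0.    , 253.9728],
       [  0.    , 297.3186, 192.1612],
       [  0.    ,   0.    ,   1.    ]]), 'hand_eye': array([[-0.0004, -0.9558, -0.2941,  0.0742],
       [ 1.    , -0.0005,  0.0001,  0.    ],
       [-0.0003, -0.2941,  0.9558, -0.1419],
       [ 0.    ,  0.    ,  0.    ,  1.    ]])}
```

View pics/top0.png

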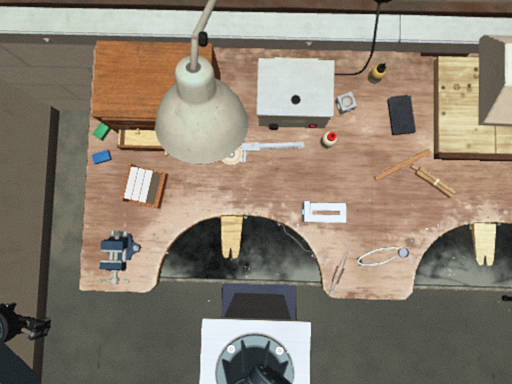

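View pics/side0.png

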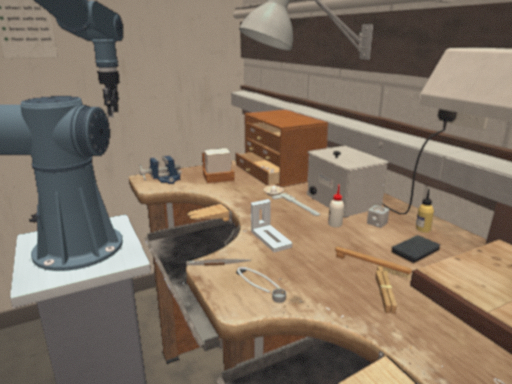

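Top: angle plate about (325,212), rack with boards about (145,187), bottle (330,138), sparker (382,257). Side: plate (265,225), rack (217,163). I'll zoom on both.

```bash
python3 - <<'E'
import cv2,numpy as np
t=cv2.imread('pics/top0.png');s=cv2.imread('pics/side0.png')
def c(im,u,v,w=64,h=48):
    p=cv2.resize(im[v:v+h,u:u+w],(400,300),interpolation=cv2.INTER_CUBIC)
    for k in range(0,w,10):
        cv2.putText(p,str(u+k),(int(k*400/w),8),0,.3,(0,0,255),1);cv2.line(p,(int(k*400/w),10),(int(k*400/w),15),(0,0,255),1)
    for k in range(0,h,10): 
        cv2.putText(p,str(v+k),(0,int(k*300/h)+4),0,.3,(255,0,0),1)
    return p
o=np.vstack([np.hstack([c(t,294,190),c(t,114,162)]),np.hstack([c(s,240,200),c(s,186,140)])])
cv2.imwrite('pics/z1.png',o)
E
```

```text
(no output)
```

View pics/z1.png

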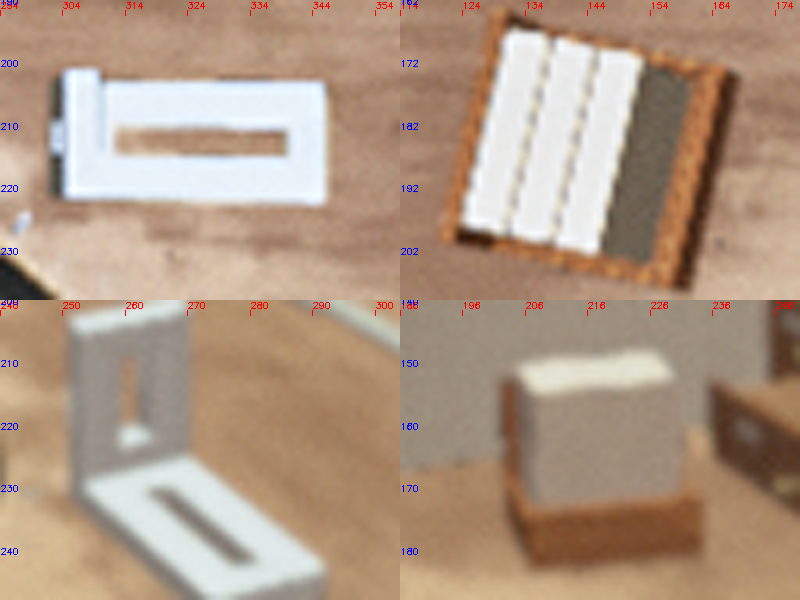

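```bash
cat > h.py <<'E'
import numpy as np
from bench import sensors, vision, ctrl
from scipy.optimize import least_squares
from scipy.spatial.transform import Rotation as R
np.set_printoptions(precision=4,suppress=True)
def proj(n,P):
    m=vision.camera_model(n);P=np.atleast_2d(P);c=P@m['extrinsics'][:3,:3].T+m['extrinsics'][:3,3]
    p=c@m['K'].T;return p[:,:2]/p[:,2:]
def wpose(o): 
    q=np.array(o['eef_rot']);return R.from_quat(q[[1,2,3,0]]),np.array(o['eef_pos'])
def wproj(P,o):
    m=vision.camera_model('wrist');H=m['hand_eye'];r,t=wpose(o)
    c=(r.inv().apply(np.atleast_2d(P)-t)-H[:3,3])@H[:3,:3]
    th=np.arctan2(np.hypot(c[:,0],c[:,1]),c[:,2]);ph=np.arctan2(c[:,1],c[:,0]);K=m['K']
    return np.c_[K[0,2]+K[0,0]*th*np.cos(ph),K[1,2]+K[0,0]*th*np.sin(ph)]
def wray(uv,o,z):  # world point on plane z
    m=vision.camera_model('wrist');H=m['hand_eye'];K=m['K'];r,t=wpose(o)
    d=np.array(uv,float)-K[:2,2];n=np.linalg.norm(d,axis=-1,keepdims=True);th=n/K[0,0]
    ray=np.concatenate([d/n*np.sin(th),np.cos(th)],-1)@H[:3,:3].T
    c=r.apply(H[:3,3])+t;w=r.apply(ray);return c+w*((z-c[2])/w[...,2:])
def fit(obs,x0):
    # obs: list (projfn, localpt, uv); pose x,y,yaw
    def res(p):
        c,s=np.cos(p[2]),np.sin(p[2]);M=np.array([[c,-s,0],[s,c,0],[0,0,1]])
        return np.concatenate([f(M@np.array(l)+[p[0],p[1],0])[0]-uv for f,l,uv in obs])
    r=least_squares(res,x0,loss='soft_l1');return r.x,res(r.x).reshape(-1,2)
E
python3 - <<'E'
from h import *
T=lambda P:proj('top',P);S=lambda P:proj('side',P)
w=.028
pl=[(T,[w,-.13,.015],(346.2,203.1)),(T,[-w,-.13,.015],(346.2,222.5)),(T,[w,0,.09],(304.2,201.2)),(T,[w,-.015,.09],(310,201.2)),
(S,[-w,-.015,.015],(253.1,229.3)),(S,[w,-.015,.015],(269.9,224.8)),(S,[w,-.13,.015],(292.2,242.4))]
print(fit(pl,[.4,-.1,0]))
a=.045
rk=[(T,[a,-.023,.11],(152.7,170.8)),(T,[-a,-.023,.11],(146.2,202.8)),(T,[a,.039,.11],(131.3,166.8)),(T,[-a,.039,.11],(124.1,198.5)),
(S,[-a,-.023,.11],(205.5,154.7)),(S,[a,-.023,.11],(229.5,152))]
print(fit(rk,[.4,.3,-.2]))
# bystanders, rough
for nm,uv,z in [('bottle',(330,140),.1),('dish',(235,155),.02),('spark',(382,257),.008),('lampbottom',(200,158),.4)]:
    r=least_squares(lambda p:proj('top',[p[0],p[1],z])[0]-uv,[.4,0]);print(nm,r.x)
E
```

```text
(array([ 0.4695, -0.1285,  0.0149]), array([[-0.2505,  0.166 ],
       [-0.1856, -0.2639],
       [ 0.099 , -0.0038],
       [-0.3227,  0.0629],
       [-0.2046,  0.2667],
       [ 0.3875,  0.5069],
       [ 0.1021,  0.4421]]))
(array([ 0.5274,  0.3247, -0.1681]), array([[ 0.1828,  0.4423],
       [-0.3091,  0.245 ],
       [-0.1742,  0.1526],
       [-0.0855,  0.1865],
       [ 1.2086, -0.4518],
       [ 0.8155,  0.1862]]))
bottle [ 0.6704 -0.1958]
dish [0.6342 0.0746]
spark [ 0.3444 -0.3671]
lampbottom [0.5632 0.1214]
```

```bash
cat >> h.py <<'E'
def down(yaw=0.,a=0.,b=0.):
    """tool y along world heading yaw, pointing down, then tilted by a about that heading axis"""
    z=np.array([0,0,-1.]);y=np.array([np.cos(yaw),np.sin(yaw),0]);x=np.cross(y,z)
    return R.from_rotvec(a*y)*R.from_matrix(np.c_[x,y,z])
def rows(wps,claw,o=None,show=True):
    """wps: list of (pos,Rot,nrows); interpolates, prints rows in tool axes of the current pose"""
    o=o or sensors.get_obs();r0,p0=wpose(o);pr,pp=r0,p0;out=[]
    for p,r,n in wps:
        p=np.array(p);dv=(pr.inv()*r).as_rotvec()
        for k in range(1,n+1):
            f=k/n;rr=pr*R.from_rotvec(dv*f);q=pp+(p-pp)*f
            out.append(list(r0.inv().apply(q-p0)*1000)+list((r0.inv()*rr).as_rotvec()))
        pr,pp=r,p
    print(len(out),'; '.join('%.0f %.0f %.0f %.2f %.2f %.2f %g'%(*v,claw) if False else '%.1f %.1f %.1f %.3f %.3f %.3f %g'%(*v,claw) for v in out))
def ob():
    o=sensors.get_obs();r,p=wpose(o);m=r.as_matrix()
    print('t',round(o['time_s'],2),'p',p,'z',m[:,2],'y',m[:,1],'F',np.array(o['wrist_force']),'op',o['opening'],o['grasp_force'],'q',np.array(o['q']));return o
E
python3 - <<'E'
from h import *
# lamp triangulation
r=least_squares(lambda p:np.r_[proj('top',p)[0]-(203,125),proj('side',p)[0]-(268,30)],[.6,.1,.5]);print(r.x,r.cost)
D=down(0.015)
rows([([.40,.1,.26],D,8),([.45,-.2,.26],D,4)],0)
E
```

```text
[0.6056 0.0964 0.5349] 6.318830600974651
12 -42.6 -42.8 -3.6 -0.000 0.000 0.150 0; -85.2 -85.6 -7.3 -0.000 0.000 0.301 0; -127.8 -128.5 -10.9 -0.000 0.000 0.451 0; -170.5 -171.3 -14.5 -0.001 0.000 0.602 0; -213.1 -214.1 -18.2 -0.001 0.000 0.752 0; -255.7 -256.9 -21.8 -0.001 0.000 0.902 0; -298.3 -299.8 -25.4 -0.001 0.000 1.053 0; -340.9 -342.6 -29.1 -0.001 0.001 1.203 0; -378.5 -408.7 -29.0 -0.001 0.001 1.203 0; -416.2 -474.7 -28.9 -0.001 0.001 1.203 0; -453.8 -540.8 -28.8 -0.001 0.001 1.203 0; -491.5 -606.8 -28.8 -0.001 0.001 1.203 0
```

```bash
python3 - <<'E'
from h import *
D=down(0.015)
rows([([.33,.1,.24],D,8),([.44,-.2,.26],D,4)],0)
E
```

```text
12 -34.4 -45.8 -1.1 -0.000 0.000 0.150 0; -68.8 -91.7 -2.3 -0.000 0.000 0.301 0; -103.2 -137.5 -3.4 -0.000 0.000 0.451 0; -137.6 -183.4 -4.5 -0.001 0.000 0.602 0; -172.0 -229.2 -5.6 -0.001 0.000 0.752 0; -206.4 -275.1 -6.8 -0.001 0.000 0.902 0; -240.8 -320.9 -7.9 -0.001 0.000 1.053 0; -275.2 -366.7 -9.0 -0.001 0.001 1.203 0; -326.9 -427.6 -13.9 -0.001 0.001 1.203 0; -378.7 -488.5 -18.9 -0.001 0.001 1.203 0; -430.4 -549.4 -23.8 -0.001 0.001 1.203 0; -482.1 -610.3 -28.7 -0.001 0.001 1.203 0
```

Emit:
carry_out(deltas="-34 -46 -1 0 0 0.15 0; -69 -92 -2 0 0 0.30 0; -103 -137 -3 0 0 0.45 0; -138 -183 -5 0 0 0.60 0; -172 -229 -6 0 0 0.75 0; -206 -275 -7 0 0 0.90 0; -241 -321 -8 0 0 1.05 0; -275 -367 -9 0 0 1.203 0; -327 -428 -14 0 0 1.203 0; -379 -488 -19 0 0 1.203 0; -430 -549 -24 0 0 1.203 0; -482 -610 -29 0 0 1.203 0")

```text
time_s: 1.65
eef_pos: [0.4165, -0.1361, 0.2561]
eef_rot: [0.0, 0.702, 0.712, 0.0]
wrist_force: [1.1, 0.6, 0.1]
opening: 1.0
grasp_force: 0.0
```

```bash
python3 - <<'E'
from h import *
import cv2
o=ob();im=vision.camera('wrist');cv2.imwrite('pics/w1.png',im)
w=.028;P=[[sx*w,y,z] for sx in(1,-1) for y,z in((-.13,.015),(-.015,.015),(-.015,.09),(0,.09))]
M=R.from_euler('z',.0149).as_matrix();P=np.array(P)@M.T+[.4695,-.1285,0]
for p in wproj(P,o):cv2.circle(im,tuple(int(v) for v in p.round()),2,(0,0,255),-1)
cv2.imwrite('pics/w1b.png',cv2.resize(im,(768,576)))
E
```

```text
t 1.65 p [ 0.4165 -0.1361  0.2561] z [ 0.0006 -0.     -1.    ] y [0.9999 0.0142 0.0006] F [1.1159 0.6421 0.124 ] op 1.0002027481662565 0.0 q [-0.5884 -0.1626  1.9024  0.0003  1.4013 -0.6026]
```

View pics/w1b.png

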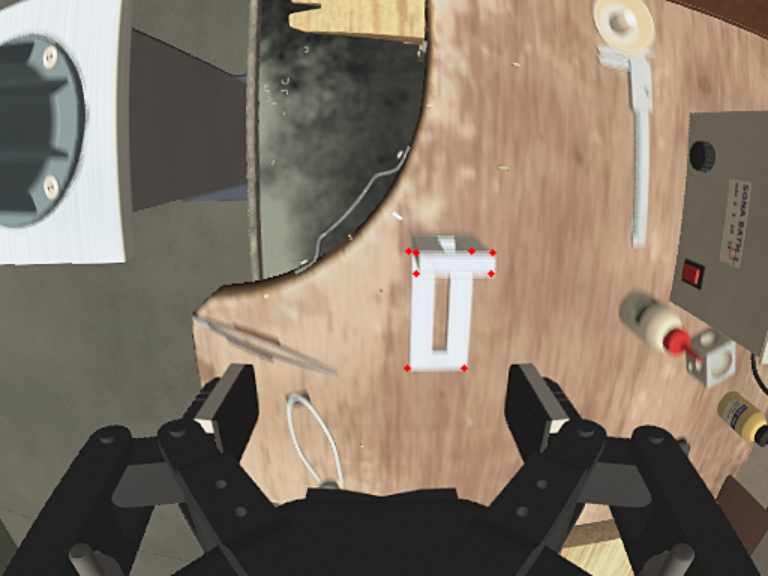

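The wrist view shows the plate (long-leg end about (440,370), corner about (450,262) in the enlarged picture) with the predicted corners within about 2 px, the offset being about +1.5 mm in x. Pose confirmed.

```bash
python3 - <<'E'
from h import *
o=ob()
C=np.array([.471,-.1287,0]);yaw=.015;u=np.array([np.cos(yaw),np.sin(yaw),0]);v=np.array([-np.sin(yaw),np.cos(yaw),0])
A=np.radians(30);D=down(yaw,A);g=C-.115*v
z=D.apply([0,0,1]);
for t in (0.004,):
  tip=g+[0,0,t];print(tip)
rows([(tip-z*.10,D,7),(tip-z*.03,D,3),(tip-z*.008,D,2)],0.15)
E
```

```text
t 1.7 p [ 0.4186 -0.1428  0.2566] z [ 0.0021 -0.0052 -1.    ] y [0.9999 0.0109 0.0021] F [ 0.2283 -7.13    2.3191] op 0.9960954655427753 0.0 q [-0.5961 -0.1552  1.895  -0.0031  1.3971 -0.6065]
[ 0.4727 -0.2437  0.004 ]
12 -21.5 7.6 23.8 0.000 0.076 -0.000 0.15; -43.0 15.1 47.7 0.001 0.151 -0.001 0.15; -64.6 22.7 71.5 0.001 0.227 -0.001 0.15; -86.1 30.2 95.4 0.002 0.302 -0.002 0.15; -107.6 37.8 119.2 0.002 0.378 -0.002 0.15; -129.1 45.4 143.0 0.003 0.453 -0.003 0.15; -150.6 52.9 166.9 0.003 0.529 -0.003 0.15; -138.9 52.8 187.0 0.003 0.529 -0.003 0.15; -127.1 52.7 207.2 0.003 0.529 -0.003 0.15; -115.3 52.6 227.3 0.003 0.529 -0.003 0.15; -109.8 52.6 236.8 0.003 0.529 -0.003 0.15; -104.2 52.6 246.3 0.003 0.529 -0.003 0.15
```

Emit:
carry_out(deltas="0 0 0 0 0 0 0.15; 0 0 0 0 0 0 0.15; 0 0 0 0 0 0 0.15")

```text
time_s: 2.08
eef_pos: [0.416, -0.1327, 0.2559]
eef_rot: [-0.0, 0.701, 0.713, 0.0]
wrist_force: [0.6, -0.2, -0.2]
opening: 0.848
grasp_force: 0.0
```

```bash
python3 - <<'E'
from h import *
o=ob()
C=np.array([.471,-.1287,0]);yaw=.015;u=np.array([np.cos(yaw),np.sin(yaw),0]);v=np.array([-np.sin(yaw),np.cos(yaw),0])
A=np.radians(30);D=down(yaw,A);g=C-.115*v
z=D.apply([0,0,1]);
tip=g+[0,0,.004];print(tip)
rows([(tip-z*.10,D,7),(tip-z*.03,D,3),(tip-z*.008,D,2)],0.15)
E
```

```text
t 2.08 p [ 0.416  -0.1327  0.2559] z [ 0.      0.0001 -1.    ] y [0.9999 0.0168 0.    ] F [ 0.6055 -0.2359 -0.2248] op 0.8477779442169082 0.0 q [-0.582  -0.1659  1.9057  0.0001  1.4019 -0.5988]
[ 0.4727 -0.2437  0.004 ]
12 -23.1 7.8 23.6 -0.000 0.075 0.000 0.15; -46.3 15.7 47.2 -0.000 0.150 0.001 0.15; -69.4 23.5 70.8 -0.000 0.224 0.001 0.15; -92.6 31.3 94.4 -0.000 0.299 0.001 0.15; -115.7 39.1 118.0 -0.000 0.374 0.001 0.15; -138.8 47.0 141.6 -0.000 0.449 0.002 0.15; -162.0 54.8 165.3 -0.000 0.523 0.002 0.15; -150.3 54.8 185.5 -0.000 0.523 0.002 0.15; -138.6 54.8 205.7 -0.000 0.523 0.002 0.15; -127.0 54.8 225.9 -0.000 0.523 0.002 0.15; -121.5 54.8 235.4 -0.000 0.523 0.002 0.15; -116.0 54.9 244.9 -0.000 0.523 0.002 0.15
```

Emit:
carry_out(deltas="-23 8 24 0 0.075 0 0.15; -46 16 47 0 0.15 0 0.15; -69 24 71 0 0.224 0 0.15; -93 31 94 0 0.3 0 0.15; -116 39 118 0 0.374 0 0.15; -139 47 142 0 0.45 0 0.15; -162 55 165 0 0.523 0 0.15; -150 55 186 0 0.523 0 0.15; -139 55 206 0 0.523 0 0.15; -127 55 226 0 0.523 0 0.15; -127 55 226 0 0.523 0 0.15; -127 55 226 0 0.523 0 0.15")

```text
time_s: 3.58
eef_pos: [0.4738, -0.2603, 0.0309]
eef_rot: [-0.184, 0.678, 0.689, 0.181]
wrist_force: [-1.5, -0.6, 0.1]
opening: 0.85
grasp_force: 0.0
```

```bash
python3 - <<'E'
from h import *
import cv2
o=ob();im=vision.camera('wrist')
w=.028;P=[[sx*w,y,z] for sx in(1,-1) for y,z in((-.13,.015),(-.015,.015),(-.015,.09),(0,.09))]
M=R.from_euler('z',.0149).as_matrix();P=np.array(P)@M.T+[.471,-.1287,0]
for p in wproj(P,o):cv2.circle(im,tuple(int(v) for v in p.round()),1,(0,0,255),-1)
cv2.imwrite('pics/w2b.png',cv2.resize(im,(768,576)))
C=np.array([.471,-.1287,0]);yaw=.015;v=np.array([-np.sin(yaw),np.cos(yaw),0])
D=down(yaw,np.radians(30));g=C-.115*v;tip=g+[0,0,.004]
rows([(tip,D,3)],.15)
E
```

```text
t 3.58 p [ 0.4738 -0.2603  0.0309] z [-0.0072  0.4983 -0.867 ] y [0.9999 0.0161 0.0009] F [-1.5001 -0.6413  0.1356] op 0.8497113803221845 0.0 q [-0.9087  0.6099  1.5719  0.3101  1.398  -1.0472]
3 0.4 -0.3 10.7 0.000 0.001 0.000 0.15; 0.9 -0.7 21.3 0.001 0.002 0.001 0.15; 1.3 -1.0 32.0 0.001 0.002 0.001 0.15
```

View pics/w2b.png

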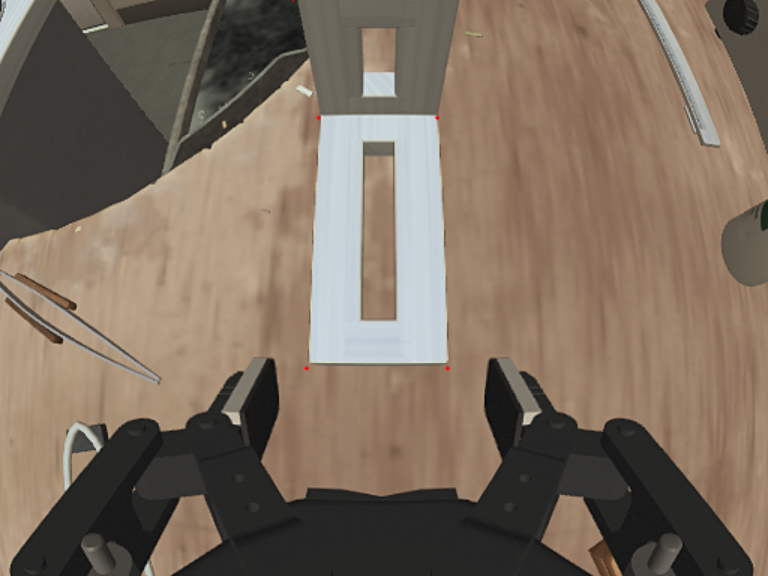

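The plate sits between the pads, its end at about (378,363) and inner corner edge at row 115; predictions match within 2 mm. Going in and gripping.

Emit:
carry_out(deltas="0 -1 11 0 0 0 0.15; 1 -1 22 0 0 0 0.15; 1 -1 31 0 0 0 0.15; 1 -1 31 0 0 0 0.15; 1 -1 31 0 0 0 0.4; 1 -1 31 0 0 0 0.6; 1 -1 31 0 0 0 0.6; 1 -1 31 0 0 0 0.6")

```text
time_s: 4.62
eef_pos: [0.4723, -0.2445, 0.0041]
eef_rot: [-0.183, 0.678, 0.688, 0.181]
wrist_force: [-0.7, -2.2, 5.0]
opening: 0.634
grasp_force: 63.9
```

```bash
cat > arc.py <<'E'
from h import *
import sys
o=ob();a,b,n=[float(s) for s in sys.argv[1:4]]   # current, target tip angle deg
C=np.array([.4713,-.128,0]);ax=np.array([np.cos(.015),np.sin(.015),0]);r0,p0=wpose(o);out=[]
for k in range(1,int(n)+1):
    Q=R.from_rotvec(-ax*np.radians((b-a)*k/n));p=C+Q.apply(p0-C);out.append((p,Q*r0,1))
rows(out,.6)
E
python3 arc.py 0 45 12
```

```text
t 4.62 p [ 0.4723 -0.2445  0.0041] z [-0.0066  0.4984 -0.8669] y [0.9999 0.0148 0.0009] F [-0.6506 -2.1792  4.9923] op 0.6342385136094779 63.93969655036926 q [-0.8951  0.6356  1.6022  0.3203  1.3412 -1.0532]
12 4.2 0.0 -6.3 0.000 -0.065 -0.000 0.6; 8.9 0.0 -12.4 0.000 -0.131 -0.000 0.6; 13.9 0.0 -18.1 0.000 -0.196 -0.000 0.6; 19.3 0.0 -23.5 0.000 -0.262 -0.000 0.6; 25.1 0.0 -28.5 0.000 -0.327 -0.000 0.6; 31.1 0.0 -33.2 0.000 -0.393 -0.000 0.6; 37.5 0.0 -37.4 0.000 -0.458 -0.000 0.6; 44.1 0.0 -41.2 0.000 -0.524 -0.000 0.6; 50.9 0.0 -44.6 0.000 -0.589 -0.001 0.6; 58.0 0.1 -47.5 0.000 -0.654 -0.001 0.6; 65.2 0.1 -49.9 0.000 -0.720 -0.001 0.6; 72.5 0.1 -51.9 0.000 -0.785 -0.001 0.6
```

Emit:
carry_out(deltas="4.2 0 -6.3 0 -0.065 0 0.6; 8.9 0 -12.4 0 -0.131 0 0.6; 13.9 0 -18.1 0 -0.196 0 0.6; 19.3 0 -23.5 0 -0.262 0 0.6; 25.1 0 -28.5 0 -0.327 0 0.6; 31.1 0 -33.2 0 -0.393 0 0.6; 37.5 0 -37.4 0 -0.458 0 0.6; 44.1 0 -41.2 0 -0.524 0 0.6; 50.9 0 -44.6 0 -0.589 0 0.6; 58 0 -47.5 0 -0.654 0 0.6; 65.2 0 -49.9 0 -0.72 0 0.6; 65.2 0 -49.9 0 -0.72 0 0.6")

```text
time_s: 6.12
eef_pos: [0.4717, -0.2114, 0.0798]
eef_rot: [0.07, 0.698, 0.71, -0.069]
wrist_force: [-0.6, -2.4, 2.2]
opening: 0.632
grasp_force: 63.7
```

```bash
python3 arc.py 41.25 75 10; python3 - <<'E'
from h import *
import cv2
cv2.imwrite('pics/a1.png',np.hstack([cv2.resize(vision.camera('side')[170:290,200:360],(400,300)),cv2.resize(vision.camera('wrist'),(400,300))]))
E
```

```text
t 6.12 p [ 0.4717 -0.2114  0.0798] z [ 0.0038 -0.1961 -0.9806] y [0.9998 0.0174 0.0004] F [-0.6225 -2.4393  2.235 ] op 0.6324257872069166 63.691914081573486 q [-0.5475  0.2114  1.9288 -0.2119  0.9054 -0.4418]
10 3.8 0.0 -5.6 0.000 -0.059 -0.000 0.6; 7.9 0.0 -11.0 0.000 -0.118 -0.000 0.6; 12.4 0.0 -16.2 0.000 -0.177 -0.000 0.6; 17.1 0.1 -21.0 0.001 -0.236 -0.000 0.6; 22.2 0.1 -25.6 0.001 -0.295 -0.000 0.6; 27.4 0.1 -29.9 0.001 -0.353 -0.000 0.6; 33.0 0.1 -33.9 0.001 -0.412 -0.000 0.6; 38.7 0.1 -37.5 0.001 -0.471 -0.000 0.6; 44.7 0.1 -40.8 0.001 -0.530 -0.000 0.6; 50.8 0.2 -43.7 0.001 -0.589 -0.001 0.6
```

View pics/a1.png

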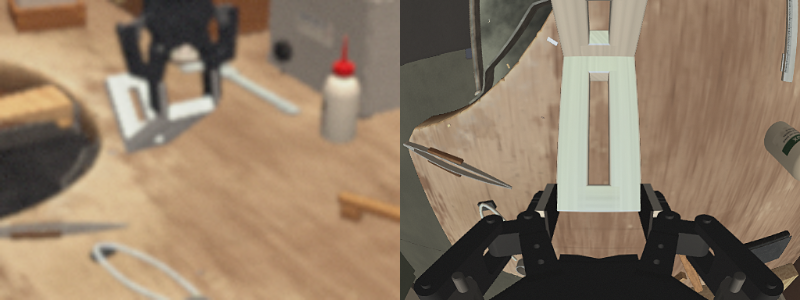

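Plate is tipping rigidly with the gripper (about 41°), corner on the bench. Continue.

Emit:
carry_out(deltas="3.8 0 -5.6 0 -0.059 0 0.6; 7.9 0 -11 0 -0.118 0 0.6; 12.4 0 -16.2 0 -0.177 0 0.6; 17.1 0 -21 0 -0.236 0 0.6; 22.2 0 -25.6 0 -0.295 0 0.6; 27.4 0 -29.9 0 -0.353 0 0.6; 33 0 -33.9 0 -0.412 0 0.6; 38.7 0 -37.5 0 -0.471 0 0.6; 44.7 0 -40.8 0 -0.53 0 0.6; 50.8 0 -43.7 0 -0.589 0 0.6; 50.8 0 -43.7 0 -0.589 0 0.6")

```text
time_s: 7.6
eef_pos: [0.471, -0.1547, 0.1139]
eef_rot: [0.274, 0.648, 0.658, -0.271]
wrist_force: [-2.5, -0.9, 13.6]
opening: 0.631
grasp_force: 64.6
```

```bash
python3 arc.py 75 90 6
```

```text
t 7.6 p [ 0.471  -0.1547  0.1139] z [ 0.0092 -0.7104 -0.7037] y [ 0.9999  0.0146 -0.0017] F [-2.5364 -0.914  13.6346] op 0.6311362716498996 64.59374070167542 q [-0.0992  0.2772  1.9927 -0.9665  1.0313  0.4787]
6 2.8 -0.0 -4.3 0.000 -0.044 0.000 0.6; 5.7 -0.0 -8.5 0.000 -0.087 0.000 0.6; 8.8 -0.0 -12.5 0.000 -0.131 0.000 0.6; 12.1 -0.0 -16.4 0.000 -0.175 0.000 0.6; 15.6 -0.0 -20.1 0.000 -0.218 0.000 0.6; 19.2 -0.0 -23.7 0.000 -0.262 0.000 0.6
```

Emit:
carry_out(deltas="2.8 0 -4.3 0 -0.044 0 0.6; 5.7 0 -8.5 0 -0.087 0 0.6; 8.8 0 -12.8 0 -0.131 0 0.6; 12.1 0 -17 0 -0.175 0 0.6; 15.6 0 -21 0 -0.218 0 0.6; 19 0 -24.5 0 -0.255 0 0.6; 19 0 -24.5 0 -0.255 0 0.6; 19 0 -24.5 0 -0.255 0 0.6")

```text
time_s: 8.6
eef_pos: [0.4703, -0.1197, 0.1176]
eef_rot: [0.35, 0.611, 0.618, -0.35]
wrist_force: [0.1, 0.3, 3.4]
opening: 0.633
grasp_force: 64.1
```

```bash
python3 - <<'E'
from h import *
ob()
E
```

```text
t 8.6 p [ 0.4703 -0.1197  0.1176] z [ 0.0053 -0.8598 -0.5106] y [ 1.      0.0086 -0.0041] F [0.131  0.2616 3.4199] op 0.632916534304041 64.1095519065857 q [ 0.0774  0.4348  1.942  -1.1366  1.2388  0.7469]
```

Emit:
carry_out(deltas="0 0 1 0 0 0 0.36; 0 0 1 0 0 0 0.33; 0 0 0 0 0 0 0.3; 0 0 0 0 0 0 0.26; 0 0 0 0 0 0 0.2; 0 0 0 0 0 0 0.15; 0 0 0 0 0 0 0.15")

```text
time_s: 9.48
eef_pos: [0.4705, -0.1192, 0.1178]
eef_rot: [0.351, 0.611, 0.618, -0.349]
wrist_force: [-0.1, 0.4, -0.2]
opening: 0.85
grasp_force: 0.0
```

```bash
python3 - <<'E'
from h import *
import cv2
o=ob()
S=vision.camera('side');cv2.imwrite('pics/s2.png',S)
cv2.imwrite('pics/a2.png',cv2.resize(S[150:270,200:360],(640,480)))
r,p=wpose(o)
# back away along tool, then lift, then turn to down above rack
z=r.apply([0,0,1]);q=p-z*.10
rows([(q,r,4),(q+[-.02,.04,.10],down(.0,-.3),4)],.15)
E
```

```text
t 9.47 p [ 0.4705 -0.1192  0.1178] z [ 0.0069 -0.86   -0.5102] y [ 0.9999  0.0099 -0.003 ] F [-0.0645  0.4399 -0.177 ] op 0.8495682095566771 0.0 q [ 0.0787  0.4344  1.9423 -1.1373  1.2387  0.748 ]
8 0.0 -0.0 -25.0 0.000 0.000 -0.000 0.15; 0.0 -0.0 -50.0 0.000 0.000 -0.000 0.15; 0.0 -0.0 -75.0 0.000 0.000 -0.000 0.15; 0.0 -0.0 -100.0 0.000 0.000 -0.000 0.15; -16.3 -5.0 -121.4 0.001 0.184 0.002 0.15; -32.7 -10.0 -142.8 0.002 0.368 0.005 0.15; -49.1 -15.0 -164.2 0.003 0.552 0.007 0.15; -65.4 -19.9 -185.6 0.004 0.735 0.010 0.15
```

View pics/a2.png

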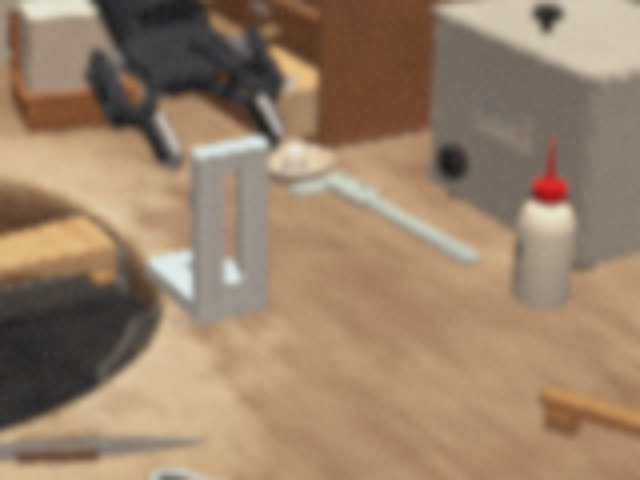

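The plate stands on its short leg: tall leg at (230,230), foot to its left at (190,270); bottle and the rest undisturbed. Backing off and going to the rack.

Emit:
carry_out(deltas="0 0 -25 0 0 0 0.15; 0 0 -50 0 0 0 0.15; 0 0 -75 0 0 0 0.15; 0 0 -100 0 0 0 0.15; -16 -5 -121 0 0.184 0 0.15; -33 -10 -143 0 0.368 0 0.15; -49 -15 -164 0 0.552 0 0.15; -65 -20 -186 0 0.735 0 0.15; -65 -20 -186 0 0.735 0 0.15")

```text
time_s: 10.65
eef_pos: [0.4514, 0.006, 0.2728]
eef_rot: [0.108, 0.697, 0.701, -0.103]
wrist_force: [-0.7, -0.9, 0.2]
opening: 0.849
grasp_force: 0.0
```

```bash
python3 - <<'E'
from h import *
o=ob();rk=np.array([.5274,.3247,0]);M=R.from_euler('z',-.168)
p=rk+M.apply([0,-.035,.20]);D=down(-.168)
rows([([.45,.15,.25],D,5),(p,D,5),(p,D,2)],1)
E
```

```text
t 10.65 p [0.4514 0.006  0.2728] z [ 0.0072 -0.2954 -0.9554] y [1.     0.0066 0.0055] F [-0.7369 -0.905   0.2235] op 0.8485573617315386 0.0 q [-0.0395 -0.109   1.8503 -0.3045  1.3892  0.0085]
12 28.9 -0.1 -4.2 0.006 0.060 0.034 1; 57.7 -0.2 -8.3 0.013 0.119 0.069 1; 86.6 -0.4 -12.5 0.019 0.179 0.103 1; 115.5 -0.5 -16.6 0.025 0.239 0.138 1; 144.4 -0.6 -20.8 0.032 0.299 0.172 1; 174.0 13.8 -19.4 0.032 0.299 0.172 1; 203.7 28.3 -18.0 0.032 0.299 0.172 1; 233.4 42.7 -16.7 0.032 0.299 0.172 1; 263.0 57.2 -15.3 0.032 0.299 0.172 1; 292.7 71.6 -13.9 0.032 0.299 0.172 1; 292.7 71.6 -13.9 0.032 0.299 0.172 1; 292.7 71.6 -13.9 0.032 0.299 0.172 1
```

Emit:
carry_out(deltas="29 0 -4 0.006 0.06 0.034 1; 58 0 -8 0.013 0.12 0.069 1; 87 0 -12 0.019 0.18 0.103 1; 115 0 -17 0.025 0.24 0.138 1; 144 -1 -21 0.032 0.3 0.172 1; 174 14 -19 0.032 0.3 0.172 1; 204 28 -18 0.032 0.3 0.172 1; 233 43 -17 0.032 0.3 0.172 1; 263 57 -15 0.032 0.3 0.172 1; 293 72 -14 0.032 0.3 0.172 1; 293 72 -14 0.032 0.3 0.172 1; 293 72 -14 0.032 0.3 0.172 1")

```text
time_s: 12.15
eef_pos: [0.5176, 0.2918, 0.1938]
eef_rot: [-0.003, 0.762, 0.647, -0.005]
wrist_force: [0.4, -0.9, 0.1]
opening: -0.004
grasp_force: 0.0
```

```bash
python3 - <<'E'
from h import *
import cv2
o=ob();im=vision.camera('wrist');cv2.imwrite('pics/w3.png',im)
rk=np.array([.5274,.3247,0]);M=R.from_euler('z',-.168)
P=[[sx*.045,y,.11] for sx in(1,-1) for y in(-.023,-.003,-.002,.018,.019,.039)]+[[.054,-.034,.04],[-.054,-.034,.04],[.054,-.042,.04],[-.054,-.042,.04]]
for p in wproj(M.apply(P)+rk,o):cv2.circle(im,tuple(int(v) for v in p.round()),1,(0,0,255),-1)
cv2.imwrite('pics/w3b.png',cv2.resize(im,(768,576)))
E
```

```text
t 12.15 p [0.5176 0.2918 0.1938] z [-0.0112 -0.0014 -0.9999] y [ 0.9866 -0.1629 -0.0108] F [ 0.4308 -0.9459  0.0616] op -0.004338244538428326 0.0 q [0.3126 0.2646 1.5848 0.0022 1.3032 0.4756]
```

View pics/w3b.png

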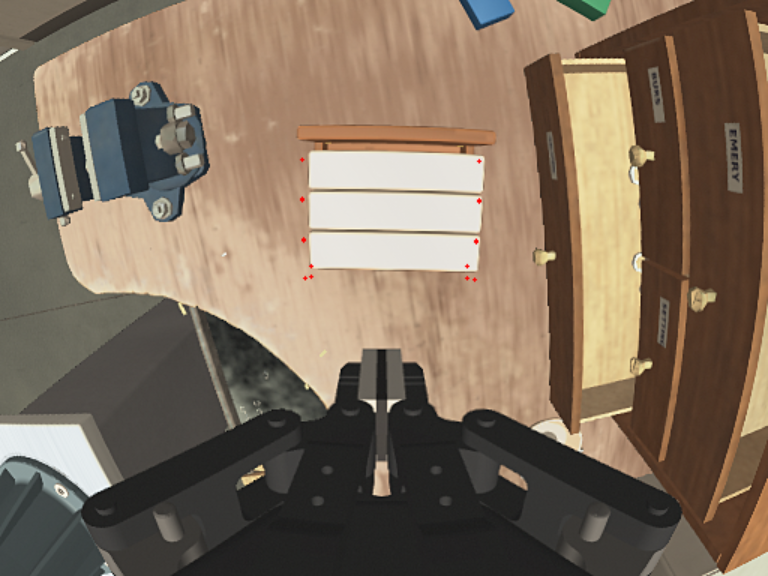

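```bash
python3 - <<'E'
from h import *
o=ob();f=lambda P:wproj(P,o);a=.045
q=[(f,[-a,-.023,.11],np.array((309,269))/1.5),(f,[a,-.023,.11],np.array((478,271))/1.5),(f,[-a,.039,.11],np.array((309,151))/1.5),(f,[a,.039,.11],np.array((484,155))/1.5),(f,[-a,-.0025,.11],np.array((310,231))/1.5),(f,[a,-.0025,.11],np.array((481,234))/1.5)]
x,r=fit(q,[.527,.325,-.17]);print(x,r)
rk=np.array([x[0],x[1],0]);M=R.from_euler('z',x[2]);D=down(x[2])
p=rk+M.apply([0,-.019,.118])
rows([(p+[0,0,.03],D,4),(p,D,4)],1)
E
```

```text
t 12.2 p [0.5179 0.2916 0.1944] z [-0.0102 -0.0007 -0.9999] y [ 0.9865 -0.1635 -0.0099] F [-0.3409 -0.8561  0.9194] op 0.000616505009794922 0.0 q [0.3119 0.2635 1.5848 0.0025 1.3032 0.4755]
[ 0.5313  0.3279 -0.1789] [[ 0.1922  0.0784]
 [ 0.4796  0.6747]
 [-1.0353 -0.2043]
 [ 0.8872 -0.3764]
 [-1.1151 -0.039 ]
 [ 0.2273  0.0772]]
8 4.8 1.9 11.6 -0.002 0.001 0.004 1; 9.5 3.8 23.1 -0.005 0.001 0.007 1; 14.3 5.6 34.7 -0.007 0.002 0.011 1; 19.1 7.5 46.3 -0.010 0.002 0.015 1; 19.1 7.6 53.8 -0.010 0.002 0.015 1; 19.1 7.7 61.3 -0.010 0.002 0.015 1; 19.2 7.7 68.8 -0.010 0.002 0.015 1; 19.2 7.8 76.3 -0.010 0.002 0.015 1
```

Boards' tops: front one's front edge at row 270, gap to middle at row 232; the rack is about 3 mm further than first estimated. Descend to just above the front board's top.

Emit:
carry_out(deltas="5 2 12 0 0 0 1; 10 4 24 0 0 0.007 1; 14 6 35 0 0 0.011 1; 19 8 47 -0.01 0 0.015 1; 19 8 58 -0.01 0 0.015 1; 19 8 69 -0.01 0 0.015 1; 19 8 76 -0.01 0 0.015 1; 19 8 79 -0.01 0 0.015 1; 19 8 82 -0.01 0 0.015 1; 19 8 83 -0.01 0 0.015 1; 19 8 83 -0.01 0 0.015 1")

```text
time_s: 13.58
eef_pos: [0.529, 0.3097, 0.1122]
eef_rot: [0.001, 0.768, 0.641, 0.0]
wrist_force: [0.1, -0.2, -0.6]
opening: -0.0
grasp_force: 0.0
```

```bash
python3 - <<'E'
from h import *
o=ob()
E
```

```text
t 13.57 p [0.529  0.3097 0.1122] z [ 0.0014 -0.0008 -1.    ] y [ 0.984  -0.1784  0.0015] F [ 0.1184 -0.2057 -0.6035] op -0.0002912827446472178 0.0 q [ 0.3369  0.3893  1.6011 -0.0014  1.1502  0.5168]
```

Emit:
carry_out(deltas="0 0 1.5 0 0 0 1; 0 0 3 0 0 0 1; 0 0 3.5 0 0 0 1; 0 0 3.5 0 0 0 1")

```text
time_s: 14.08
eef_pos: [0.5293, 0.3101, 0.1101]
eef_rot: [0.001, 0.768, 0.641, 0.001]
wrist_force: [-2.7, 0.2, 8.1]
opening: 0.0
grasp_force: 4.3
```

Emit:
carry_out(deltas="-3 0 0 0 0 0 1; -6 0 0 0 0 0 1; -9 0 0 0 0 0 1; -12 0 0 0 0 0 1; -15 0 0 0 0 0 1; -18 0 0 0 0 0 1; -21 0 0 0 0 0 1; -24 0 0 0 0 0 1; -27 0 0 0 0 0 1; -27 0 0 0 0 0 1")

```text
time_s: 15.32
eef_pos: [0.5245, 0.283, 0.1093]
eef_rot: [0.001, 0.768, 0.641, 0.001]
wrist_force: [-0.7, -2.0, 6.1]
opening: 0.0
grasp_force: 3.0
```

```bash
python3 - <<'E'
from h import *
import cv2
o=ob();im=vision.camera('wrist')
cv2.imwrite('pics/w4.png',np.hstack([cv2.resize(im[60:300,130:390],(400,370)),cv2.resize(vision.camera('side')[130:190,185:250],(400,370))]))
E
```

```text
t 15.32 p [0.5245 0.283  0.1093] z [ 0.002  -0.0008 -1.    ] y [ 0.9839 -0.1786  0.0021] F [-0.7207 -2.0308  6.067 ] op 3.986308286746946e-05 3.0430874414741993 q [ 0.2965  0.3591  1.6493 -0.0015  1.1315  0.4767]
```

View pics/w4.png

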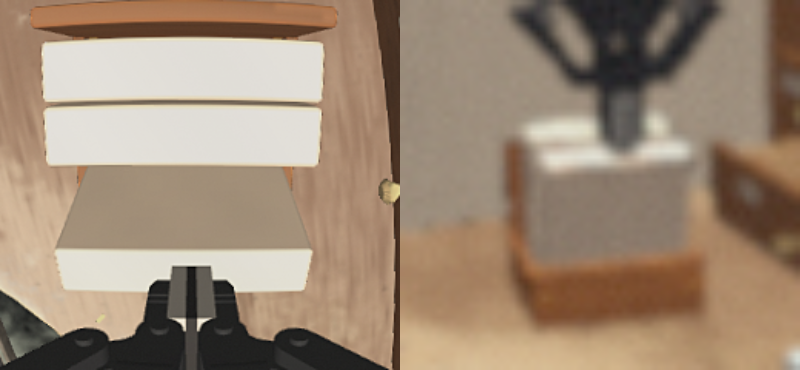

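The front board tilts outward (its back face visible between rows 165–250); the middle and back boards have stayed. Continue the drag until it rests on the rail.

Emit:
carry_out(deltas="-3 0 0 0 0 0 1; -6 0 0 0 0 0 1; -9 0 0 0 0 0 1; -12 0 0.5 0 0 0 1; -16 0 1 0 0 0 1; -20 0 1 0 0 0 1; -20 0 -3 0 0 0 1; -20 0 -20 0 0 0 1; -20 0 -60 0 0 0 1; -20 0 -90 0 0 0 1; -20 0 -90 0 0 0 0.5; -20 0 -90 0 0 0 0.5")

```text
time_s: 16.92
eef_pos: [0.5201, 0.2635, 0.1985]
eef_rot: [0.001, 0.768, 0.641, 0.0]
wrist_force: [0.1, -0.4, -0.6]
opening: 0.42
grasp_force: 0.0
```

```bash
python3 - <<'E'
from h import *
import cv2
o=ob();im=vision.camera('wrist');cv2.imwrite('pics/w5.png',im)
b=cv2.resize(im[50:280,130:410],None,fx=2.5,fy=2.5)
for k in range(130,410,20):cv2.putText(b,str(k),(int((k-130)*2.5),8),0,.3,(0,0,255),1)
for k in range(50,280,20):cv2.putText(b,str(k),(0,int((k-50)*2.5)+4),0,.3,(255,0,0),1)
cv2.imwrite('pics/w5b.png',b)
E
```

```text
t 16.93 p [0.5201 0.2635 0.1985] z [ 0.0009 -0.001  -1.    ] y [ 0.984  -0.1782  0.001 ] F [ 0.1157 -0.3658 -0.6102] op 0.41977111480623946 0.0 q [ 0.2661  0.2288  1.6187 -0.0013  1.2935  0.4457]
```

View pics/w5b.png

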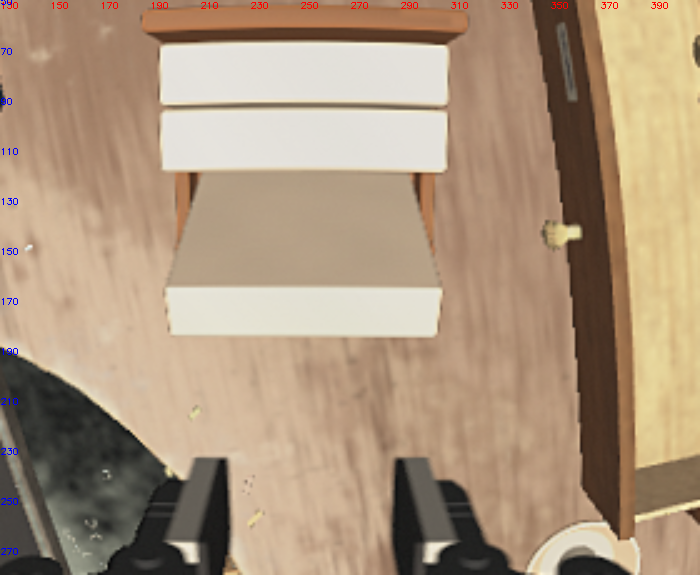

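The front board leans on the rail: its top back edge at rows ~166, front edge ~184, columns 197–306; middle board's front edge at row 118, others in place. That was the tenth picture, so from here I measure by code.

```bash
python3 - <<'E'
from h import *
o=ob();a=.045
ob_=[('b',-a,(196.4,165.6)),('b',a,(306.4,166)),('f',-a,(198,184)),('f',a,(304.8,184.8)),('m',-a,(194.8,117.6)),('m',a,(308.4,118.8)),('k',-a,(194.4,67.6)),('k',a,(309.2,66.8))]
def pts(p):
    x,y,yaw,th,y0=p;L=[]
    for k,s,_ in ob_:
        if k=='f':l=[s,y0-.1*np.sin(th),.01+.1*np.cos(th)]
        if k=='b':l=[s,y0-.1*np.sin(th)+.02*np.cos(th),.01+.1*np.cos(th)+.02*np.sin(th)]
        if k=='m':l=[s,-.002,.11]
        if k=='k':l=[s,.039,.11]
        L.append(l)
    return R.from_euler('z',yaw).apply(L)+[x,y,0]
uv=np.array([u for _,_,u in ob_])
res=lambda p:(wproj(pts(p),o)-uv).ravel()
s=least_squares(res,[.53,.327,-.175,.4,-.023]);print(s.x,s.fun.reshape(-1,2))
x,y,yaw,th,y0=s.x
# grasp planning: tool y along rack -y.. heading yaw-pi/2 or +pi/2 ; tool z along board downwards, offset -x
print('q6 est for headings', o['q'][0]-(yaw+np.pi/2),o['q'][0]-(yaw-np.pi/2))
print(pts(s.x)[:4])
E
```

```text
t 16.98 p [0.5197 0.2634 0.1977] z [-0.0005 -0.0013 -1.    ] y [ 0.984  -0.1782 -0.0002] F [0.5284 0.073  0.4907] op 0.49104662507073815 0.0 q [ 0.2661  0.2296  1.6194 -0.0012  1.2935  0.4456]
[ 0.5303  0.3282 -0.1845  0.4728 -0.0123] [[-0.9559  0.1419]
 [ 0.9702  0.2161]
 [ 0.4082 -0.0037]
 [-0.3408 -0.3238]
 [-1.3458  1.0275]
 [ 1.2503  0.2314]
 [-1.4889 -1.156 ]
 [ 1.4528 -0.0415]]
q6 est for headings -1.120187663515933 2.02140499007386
[[0.4788 0.2971 0.1081]
 [0.5672 0.2806 0.1081]
 [0.4755 0.2796 0.099 ]
 [0.564  0.2631 0.099 ]]
```

```bash
python3 - <<'E'
from h import *
o=ob();a=.045;o['eef_pos']=np.array(o['eef_pos'])
ob_=[('b',-a,(196.4,165.6)),('b',a,(306.4,166)),('f',-a,(198,184)),('f',a,(304.8,184.8)),('m',-a,(194.8,117.6)),('m',a,(308.4,118.8)),('k',-a,(194.4,67.6)),('k',a,(309.2,66.8))]
def pts(p):
    x,y,yaw,th=p[:4];y0=-.034+.03*np.tan(th);L=[]
    for k,s,_ in ob_:
        l={'f':[s,y0-.1*np.sin(th),.01+.1*np.cos(th)],'b':[s,y0-.1*np.sin(th)+.02*np.cos(th),.01+.1*np.cos(th)+.02*np.sin(th)],'m':[s,-.002,.11],'k':[s,.039,.11]}[k]
        L.append(l)
    return R.from_euler('z',yaw).apply(L)+[x,y,0]
uv=np.array([u for _,_,u in ob_])
def res(p):return (wproj(pts(p)+[0,0,p[4]],o)-uv).ravel()
s=least_squares(res,[.53,.327,-.175,.4,0],x_scale=[.01,.01,.1,.1,.01]);print(s.x,s.cost,s.fun.reshape(-1,2))
x,y,yaw,th,_=s.x
P=pts(s.x);c=P[:4].mean(0);print('top centre',c)
M=R.from_euler('z',yaw);bx=M.apply([1,0,0])
for hd in (yaw+np.pi/2,):
    # tool: y along rack +y, x = y cross z ; tilt about rack x
    z=np.array([0,0,-1.]);yy=M.apply([0,1,0]);D0=R.from_matrix(np.c_[np.cross(yy,z),yy,z])
    D=R.from_rotvec(bx*th)*D0
    # board axis up = (0,-sin,cos) ; tool z should be (0,sin,-cos): Rx(th)(-z)=(0,sin,-cos) ok
    zt=D.apply([0,0,1]);print(zt)
    g=c-bx*.036+zt*(.020)      # grasp centre 20 mm below the top
    tcp=g+zt*.019
    print('tcp',tcp)
    pre=tcp-zt*.08
    np.save('plan.npy',np.r_[tcp,D.as_quat(),th,yaw])
    rows([(pre,D,10),(pre,D,2)],.55)
E
```

```text
t 16.98 p [0.5197 0.2634 0.1977] z [-0.0005 -0.0013 -1.    ] y [ 0.984  -0.1782 -0.0002] F [0.5284 0.073  0.4907] op 0.49104662507073815 0.0 q [ 0.2661  0.2296  1.6194 -0.0012  1.2935  0.4456]
[ 0.5304  0.3284 -0.1844  0.3774 -0.0054] 1.504700838869193 [[-0.2354 -0.4511]
 [ 0.2524 -0.3949]
 [ 0.739   0.6392]
 [-0.7018  0.3066]
 [-0.0411  0.4187]
 [-0.0197 -0.3978]
 [-0.1604 -0.6029]
 [ 0.1385  0.4956]]
top centre [0.5212 0.2796 0.1066]
[ 0.0676  0.3623 -0.9296]
tcp [0.4885 0.3003 0.0704]
12 0.1 -3.7 5.3 -0.030 0.030 -0.155 0.55; 0.3 -7.5 10.6 -0.060 0.059 -0.309 0.55; 0.4 -11.2 15.9 -0.089 0.089 -0.464 0.55; 0.5 -15.0 21.2 -0.119 0.118 -0.618 0.55; 0.7 -18.7 26.5 -0.149 0.148 -0.773 0.55; 0.8 -22.5 31.8 -0.179 0.178 -0.927 0.55; 0.9 -26.2 37.1 -0.209 0.207 -1.082 0.55; 1.1 -30.0 42.4 -0.238 0.237 -1.236 0.55; 1.2 -33.7 47.7 -0.268 0.266 -1.391 0.55; 1.3 -37.5 53.0 -0.298 0.296 -1.545 0.55; 1.3 -37.5 53.0 -0.298 0.296 -1.545 0.55; 1.3 -37.5 53.0 -0.298 0.296 -1.545 0.55
```

Emit:
carry_out(deltas="0 -4 5 -0.03 0.03 -0.155 0.62; 0 -8 11 -0.06 0.06 -0.31 0.62; 0 -11 16 -0.09 0.09 -0.464 0.62; 1 -15 21 -0.12 0.118 -0.618 0.62; 1 -19 26 -0.15 0.148 -0.773 0.62; 1 -23 32 -0.18 0.178 -0.927 0.62; 1 -26 37 -0.21 0.207 -1.082 0.62; 1 -30 42 -0.238 0.237 -1.236 0.62; 1 -34 48 -0.268 0.266 -1.391 0.62; 1 -38 53 -0.298 0.296 -1.545 0.62; 1 -38 53 -0.298 0.296 -1.545 0.62; 1 -38 53 -0.298 0.296 -1.545 0.62")

```text
time_s: 18.48
eef_pos: [0.4831, 0.2711, 0.145]
eef_rot: [0.017, 0.092, 0.978, 0.187]
wrist_force: [1.2, -0.5, 0.2]
opening: 0.38
grasp_force: 0.0
```

```bash
python3 - <<'E'
from h import *
import cv2
o=ob();im=vision.camera('wrist');cv2.imwrite('pics/w6.png',im)
d=np.load('plan.npy');D=R.from_quat(d[3:7]);zt=D.apply([0,0,1]);tcp=d[:3]-zt*.005
rows([(tcp-zt*.03,D,4),(tcp,D,4)],.62)
# dump coarse brightness map of the region under the fingers, white board mask
x,y,yaw,th=.5304,.3284,d[8],d[7];y0=-.034+.03*np.tan(th)
L=[[s,y0-.1*np.sin(th)+k*np.cos(th),.01+.1*np.cos(th)+k*np.sin(th)] for s in(-.045,.045) for k in(0,.02)]
print(wproj(R.from_euler('z',yaw).apply(L)+[x,y,0],o).round(1))
g=cv2.cvtColor(im,cv2.COLOR_BGR2HSV);m=((g[...,2]>200)&(g[...,1]<40)).astype(np.uint8)
n,_,st,ce=cv2.connectedComponentsWithStats(m)
print([ (tuple(st[i]),ce[i].round(1)) for i in range(1,n) if st[i,4]>150])
E
```

```text
t 18.48 p [0.4831 0.2711 0.145 ] z [ 0.0685  0.3619 -0.9297] y [0.1739 0.9133 0.3683] F [ 1.2096 -0.4751  0.1707] op 0.37974108402943857 0.0 q [ 0.0812  0.1161  1.9197  0.4238  1.0424 -1.506 ]
8 0.1 -0.1 11.4 0.000 0.000 -0.001 0.62; 0.1 -0.1 22.8 0.000 0.001 -0.001 0.62; 0.2 -0.2 34.2 0.000 0.001 -0.002 0.62; 0.2 -0.2 45.6 0.000 0.001 -0.002 0.62; 0.2 -0.2 53.1 0.000 0.001 -0.002 0.62; 0.2 -0.2 60.6 0.000 0.001 -0.002 0.62; 0.2 -0.2 68.1 0.000 0.001 -0.002 0.62; 0.3 -0.2 75.6 0.000 0.001 -0.002 0.62
[[239.4 205.1]
 [269.9 204.9]
 [242.3 312.2]
 [267.7 312.1]]
[((np.int32(333), np.int32(193), np.int32(27), np.int32(88), np.int32(1439)), array([345.5, 235.3])), ((np.int32(315), np.int32(196), np.int32(24), np.int32(76), np.int32(1251)), array([326. , 229.5])), ((np.int32(243), np.int32(206), np.int32(28), np.int32(105), np.int32(2667)), array([256.7, 256.7])), ((np.int32(485), np.int32(351), np.int32(27), np.int32(33), np.int32(196)), array([499.7, 369.1]))]
```

Emit:
carry_out(deltas="0 0 11 0 0 0 0.62; 0 0.5 23 0 0 0 0.62; 0 1 34 0 0 0 0.62; 0 1 46 0 0 0 0.62; 0 1 56 0 0 0 0.62; 0 1 66 0 0 0 0.62; 0 1 73 0 0 0 0.62; 0 1 73 0 0 0 0.62")

```text
time_s: 19.52
eef_pos: [0.4881, 0.2986, 0.0774]
eef_rot: [0.017, 0.09, 0.978, 0.187]
wrist_force: [0.4, 0.8, 0.5]
opening: 0.38
grasp_force: 0.0
```

```bash
python3 -c "
from h import *
ob()"
```

```text
t 19.52 p [0.4881 0.2986 0.0774] z [ 0.068   0.3625 -0.9295] y [0.1704 0.9137 0.3688] F [0.4169 0.8203 0.5295] op 0.380257678102277 0.0 q [ 0.1367  0.2598  1.9163  0.4646  0.8958 -1.5306]
```

No contact; close and grip.

Emit:
carry_out(deltas="0 0 0 0 0 0 0.7; 0 0 0 0 0 0 0.8; 0 0 0 0 0 0 1; 0 0 0 0 0 0 1; 0 0 0 0 0 0 1")

```text
time_s: 20.15
eef_pos: [0.4887, 0.2985, 0.0783]
eef_rot: [0.018, 0.09, 0.978, 0.187]
wrist_force: [-0.2, 0.2, 0.5]
opening: 0.229
grasp_force: 60.1
```

```bash
python3 - <<'E'
from h import *
o=ob();r,p=wpose(o);yaw=-.184;out=R.from_euler('z',yaw).apply([0,-1,0])
rows([(p+[0,0,.03]+out*.002,r,5),(p+[0,0,.09]+out*.03,r,5)],1)
E
```

```text
t 20.15 p [0.4887 0.2985 0.0783] z [ 0.0695  0.3626 -0.9293] y [0.1701 0.9136 0.3692] F [-0.2042  0.2202  0.4572] op 0.22879729491643236 60.05996346473694 q [ 0.1363  0.2584  1.916   0.4646  0.8959 -1.5306]
10 -0.0 1.8 -5.7 0.000 0.000 0.000 1; -0.0 3.7 -11.4 0.000 0.000 0.000 1; -0.0 5.5 -17.2 0.000 0.000 0.000 1; -0.0 7.4 -22.9 0.000 0.000 0.000 1; -0.1 9.2 -28.6 0.000 0.000 0.000 1; -0.1 8.4 -41.8 0.000 0.000 0.000 1; -0.1 7.7 -55.1 0.000 0.000 0.000 1; -0.1 6.9 -68.3 0.000 0.000 0.000 1; -0.2 6.1 -81.5 0.000 0.000 0.000 1; -0.2 5.4 -94.7 0.000 0.000 0.000 1
```

Emit:
carry_out(deltas="0 2 -6 0 0 0 1; 0 4 -11 0 0 0 1; 0 6 -17 0 0 0 1; 0 7 -23 0 0 0 1; 0 9 -29 0 0 0 1; 0 8 -42 0 0 0 1; 0 8 -55 0 0 0 1; 0 7 -68 0 0 0 1; 0 6 -81 0 0 0 1; 0 5 -95 0 0 0 1; 0 5 -95 0 0 0 1")

```text
time_s: 21.52
eef_pos: [0.4837, 0.2683, 0.1696]
eef_rot: [0.019, 0.091, 0.978, 0.187]
wrist_force: [-0.5, -0.3, -2.6]
opening: 0.224
grasp_force: 59.9
```

```bash
python3 - <<'E'
from h import *
import cv2
o=ob();im=vision.camera('top');cv2.imwrite('pics/t7.png',im);s=vision.camera('side');cv2.imwrite('pics/s7.png',s)
# plate: bright mask in top near plate
def comp(im,u0,v0,u1,v1,th=185):
    c=cv2.cvtColor(im[v0:v1,u0:u1],cv2.COLOR_BGR2HSV);m=((c[...,2]>th)&(c[...,1]<45)).astype(np.uint8)
    n,l,st,ce=cv2.connectedComponentsWithStats(m)
    for i in range(1,n):
        if st[i,4]>25:
            pt=np.argwhere(l==i)[:,::-1].astype(np.float32);b=cv2.boxPoints(cv2.minAreaRect(pt))
            print(st[i,:5]+[u0,v0,0,0,0],(b+[u0,v0]).round(1).tolist())
comp(im,270,190,360,240);print();comp(s,225,170,290,245,190)
# predictions for tipped plate (local x,y,z)->(x,z,-y)
def T(C,yaw,L):
    L=np.array(L);return R.from_euler('z',yaw).apply(np.c_[L[:,0],L[:,2],-L[:,1]])+[C[0],C[1],0]
w=.028
L=[[w,-.13,0],[-w,-.13,0],[-w,-.13,.015],[w,-.13,.015],[w,-.015,.09],[-w,-.015,.09],[-w,-.015,.015],[w,-.015,.015]]
P=T((.4713,-.128),.015,L);print(proj('top',P).round(1).tolist());print(proj('side',P).round(1).tolist())
E
```

```text
t 21.52 p [0.4837 0.2683 0.1696] z [ 0.0717  0.3628 -0.9291] y [0.17   0.9134 0.3698] F [-0.49   -0.3028 -2.5906] op 0.22367607111604876 59.91725027561188 q [ 0.0747  0.077   1.9058  0.4137  1.09   -1.4921]
[270 200  35  24 618] [[270.0, 200.0], [304.0, 200.0], [304.0, 223.0], [270.0, 223.0]]
[299 231  14   9  50] [[297.6, 236.2], [299.8, 229.6], [312.7, 233.9], [310.5, 240.5]]

[248 184  18   6  52] [[247.9, 186.4], [264.6, 183.1], [265.2, 186.0], [248.5, 189.3]]
[281 193   9   6  26] [[281.0, 195.0], [282.2, 192.1], [290.1, 195.5], [288.8, 198.4]]
[237 213  11  11  73] [[237.0, 213.0], [247.0, 213.0], [247.0, 223.0], [237.0, 223.0]]
[[305.5, 199.6], [305.4, 220.4], [299.8, 220.3], [299.9, 199.6], [271.4, 201.7], [271.2, 220.6], [296.6, 221.0], [296.7, 202.0]]
[[268.6, 185.8], [250.7, 189.3], [248.2, 187.6], [265.9, 184.2], [253.7, 211.5], [237.2, 215.2], [248.5, 225.1], [265.6, 221.0]]
```

```bash
python3 - <<'E'
from h import *
o=ob()
def up(yaw):
    z=np.array([0,0,-1.]);yy=R.from_euler('z',yaw).apply([0,1,0]);return R.from_matrix(np.c_[np.cross(yy,z),yy,z])
D=up(.015);p=[.427,-.053,.175]
rows([([.44,.1,.19],D,6),(p,D,5),(p,D,1)],1)
E
```

```text
t 21.62 p [0.4828 0.2686 0.1682] z [ 0.0693  0.3626 -0.9294] y [0.1704 0.9136 0.3691] F [ 0.31    0.1601 -1.3674] op 0.22626615082010984 59.917479157447815 q [ 0.0754  0.0788  1.9069  0.4137  1.0895 -1.4921]
12 1.8 -25.5 -14.1 0.063 0.007 -0.033 1; 3.7 -51.1 -28.1 0.126 0.013 -0.066 1; 5.5 -76.6 -42.2 0.188 0.020 -0.099 1; 7.3 -102.2 -56.2 0.251 0.026 -0.132 1; 9.2 -127.7 -70.3 0.314 0.033 -0.164 1; 11.0 -153.2 -84.3 0.377 0.039 -0.197 1; 7.9 -182.7 -92.8 0.377 0.039 -0.197 1; 4.9 -212.3 -101.3 0.377 0.039 -0.197 1; 1.8 -241.8 -109.8 0.377 0.039 -0.197 1; -1.3 -271.3 -118.3 0.377 0.039 -0.197 1; -4.3 -300.8 -126.8 0.377 0.039 -0.197 1; -4.3 -300.8 -126.8 0.377 0.039 -0.197 1
```

Emit:
carry_out(deltas="2 -25 -14 0.063 0.007 -0.033 1; 4 -51 -28 0.126 0.013 -0.066 1; 6 -77 -42 0.188 0.02 -0.1 1; 7 -102 -56 0.251 0.026 -0.132 1; 9 -128 -70 0.314 0.033 -0.164 1; 11 -153 -84 0.377 0.039 -0.197 1; 8 -183 -93 0.377 0.039 -0.197 1; 5 -212 -101 0.377 0.039 -0.197 1; 2 -242 -110 0.377 0.039 -0.197 1; -1 -271 -118 0.377 0.039 -0.197 1; -4 -301 -127 0.377 0.039 -0.197 1; -4 -301 -127 0.377 0.039 -0.197 1")

```text
time_s: 23.12
eef_pos: [0.4263, -0.0543, 0.1744]
eef_rot: [-0.001, -0.006, 1.0, 0.0]
wrist_force: [-0.6, 0.9, -1.6]
opening: 0.222
grasp_force: 59.9
```

```bash
cat > meas.py <<'E'
from h import *
import cv2,sys
o=ob();im=vision.camera('wrist');cv2.imwrite(sys.argv[1],im)
def T(C,yaw,L):
    L=np.array(L);return R.from_euler('z',yaw).apply(np.c_[L[:,0],L[:,2],-L[:,1]])+[C[0],C[1],0]
w=.028;L=[[w,-.13,0],[-w,-.13,0],[-w,-.13,.015],[w,-.13,.015]]
L2=[[w,-.015,.09],[-w,-.015,.09],[-w,-.015,.015],[w,-.015,.015]]
print('pred top',wproj(T((.4713,-.128),.015,L),o).round(1).tolist());print('pred foot',wproj(T((.4713,-.128),.015,L2),o).round(1).tolist())
g=cv2.cvtColor(im,cv2.COLOR_BGR2HSV);m=((g[...,2]>185)&(g[...,1]<45)).astype(np.uint8)
n,l,st,ce=cv2.connectedComponentsWithStats(m)
for i in range(1,n):
    if st[i,4]>120:
        b=cv2.boxPoints(cv2.minAreaRect(np.argwhere(l==i)[:,::-1].astype(np.float32)));print(st[i],b.round(1).tolist())
E
python3 meas.py pics/w8.png
```

```text
t 23.12 p [ 0.4263 -0.0543  0.1744] z [-0.0011  0.0002 -1.    ] y [-0.0121  0.9999  0.0002] F [-0.5748  0.8833 -1.6381] op 0.22246301300600652 59.91833209991455 q [-0.4042 -0.0926  2.0127 -0.0003  1.2226 -1.987 ]
pred top [[162.1, 298.2], [151.4, 236.1], [171.0, 236.6], [179.9, 299.3]]
pred foot [[268.3, 237.8], [269.0, 190.0], [198.7, 190.2], [202.0, 237.6]]
[ 76   2  40 126 199] [[69.30000305175781, 124.9000015258789], [107.69999694824219, 0.10000000149011612], [115.19999694824219, 2.4000000953674316], [76.80000305175781, 127.19999694824219]]
[131  82  15  19 181] [[127.9000015258789, 84.30000305175781], [138.89999389648438, 80.0999984741211], [145.3000030517578, 96.9000015258789], [134.3000030517578, 101.0999984741211]]
[  0  91  56  50 377] [[-13.199999809265137, 120.19999694824219], [45.20000076293945, 81.19999694824219], [61.900001525878906, 106.4000015258789], [3.5, 145.3000030517578]]
[145  99  19  30 224] [[135.89999389648438, 105.0999984741211], [147.5, 98.0999984741211], [163.3000030517578, 124.4000015258789], [151.60000610351562, 131.39999389648438]]
[161 130  52  51 521] [[151.39999389648438, 144.0], [165.1999969482422, 128.39999389648438], [212.0, 170.0], [198.1999969482422, 185.60000610351562]]
[463 149  24  23 171] [[461.5, 168.5], [481.5, 148.5], [489.5, 156.5], [469.5, 176.5]]
[ 204  190   70   48 1564] [[204.0, 190.0], [273.0, 190.0], [273.0, 237.0], [204.0, 237.0]]
[358 195  59  23 406] [[358.0, 203.0], [416.0, 194.6999969482422], [418.3999938964844, 211.89999389648438], [360.5, 220.1999969482422]]
[160 236  24  44 752] [[159.1999969482422, 236.10000610351562], [178.3000030517578, 233.89999389648438], [183.5, 278.70001220703125], [164.39999389648438, 280.8999938964844]]
[ 233  260   43   71 2791] [[233.0, 330.0], [233.0, 260.0], [275.0, 260.0], [275.0, 330.0]]
```

```bash
python3 - <<'E'
from h import *
import cv2
o=ob();im=cv2.imread('pics/w8.png');g=cv2.cvtColor(im,cv2.COLOR_BGR2HSV);m=((g[...,2]>185)&(g[...,1]<45)).astype(np.uint8)
n,l,st,ce=cv2.connectedComponentsWithStats(m)
top=l==l[250,172];foot=l==l[215,240]
for r in (192,200,210,220,230,236):c=np.where(foot[r])[0];print('foot',r,c.min(),c.max(),wray([c.max()+.5,r],o,.015))
for r in (238,245,252,260,268,275):
    c=np.where(top[r])[0];print('top',r,c.min(),c.max(),wray([c.min()-.5,r],o,.13),wray([c.max()+.5,r],o,.13))
print(im[250,145:200,2].tolist())
for c in (230,250):
    rr=np.where(foot[:,c])[0];print('footx',c,rr.min(),rr.max(),wray([c,rr.min()-.5],o,.015),wray([c,rr.max()+.5],o,.015))
E
```

```text
t 23.18 p [ 0.4264 -0.0533  0.1745] z [-0.0009  0.0007 -1.    ] y [-0.0129  0.9999  0.0007] F [ 0.8806 -0.788  -1.8703] op 0.22333833206555165 59.91895616054535 q [-0.4024 -0.093   2.0128  0.0003  1.2229 -1.9861]
foot 192 0 511 [0.4399 0.3179 0.015 ]
foot 200 0 511 [0.4521 0.3224 0.015 ]
foot 210 0 511 [0.4677 0.3285 0.015 ]
foot 220 0 511 [0.4839 0.3354 0.015 ]
foot 230 0 511 [0.5007 0.3429 0.015 ]
foot 236 0 511 [0.5111 0.3478 0.015 ]
top 238 160 178 [ 0.4448 -0.1214  0.13  ] [ 0.4441 -0.107   0.13  ]
top 245 161 179 [ 0.4504 -0.1213  0.13  ] [ 0.4497 -0.1067  0.13  ]
top 252 162 180 [ 0.4563 -0.1212  0.13  ] [ 0.4555 -0.1065  0.13  ]
top 260 163 181 [ 0.4631 -0.1212  0.13  ] [ 0.4622 -0.1064  0.13  ]
top 268 164 182 [ 0.4701 -0.1213  0.13  ] [ 0.4692 -0.1063  0.13  ]
top 275 175 182 [ 0.4759 -0.1133  0.13  ] [ 0.4755 -0.1069  0.13  ]
[204, 206, 208, 209, 210, 211, 210, 211, 212, 212, 214, 213, 214, 214, 214, 212, 226, 243, 241, 242, 243, 243, 243, 242, 243, 242, 243, 242, 242, 241, 241, 241, 241, 243, 255, 171, 118, 127, 125, 125, 128, 143, 147, 142, 142, 141, 141, 137, 127, 125, 125, 125, 127, 129, 126]
footx 230 0 383 [ 0.242  -0.0799  0.015 ] [ 0.7676 -0.0879  0.015 ]
footx 250 0 383 [ 0.2421 -0.0598  0.015 ] [ 0.7661 -0.0556  0.015 ]
```

```bash
python3 - <<'E'
from h import *
o=ob()
for z in (.204,.207): print(wray([[254,330.5],[233,300],[275.5,300]],o,z))
for z in (.015,): print(wray([273.5,215],o,z))
E
```

```text
t 23.18 p [ 0.4264 -0.0533  0.1745] z [-0.0009  0.0007 -1.    ] y [-0.0129  0.9999  0.0007] F [ 0.8806 -0.788  -1.8703] op 0.22333833206555165 59.91895616054535 q [-0.4024 -0.093   2.0128  0.0003  1.2229 -1.9861]
[[ 0.4597 -0.0532  0.204 ]
 [ 0.4398 -0.0633  0.204 ]
 [ 0.4396 -0.0434  0.204 ]]
[[ 0.4569 -0.0533  0.207 ]
 [ 0.4374 -0.0631  0.207 ]
 [ 0.4372 -0.0437  0.207 ]]
[ 0.4705 -0.0316  0.015 ]
```

Emit:
carry_out(deltas="0 -10 10 0 0 0 1; 0 -20 20 0 0 0 1; 0 -30 32 0 0 0 1; 0 -36 44 0 0 0 1; 0 -39 56 0 0 0 1; 0 -39 66 0 0 0 1; 0 -39 76 0 0 0 1; 0 -39 82 0 0 0 1; 0 -39 82 0 0 0 1")

```text
time_s: 24.3
eef_pos: [0.427, -0.0919, 0.0927]
eef_rot: [-0.0, -0.008, 1.0, 0.0]
wrist_force: [-0.4, -0.5, -1.8]
opening: 0.225
grasp_force: 59.9
```

```bash
python3 - <<'E'
from h import *
import cv2
o=ob();im=vision.camera('wrist');cv2.imwrite('pics/w9.png',im)
zt=o['eef_pos'][2]+.0325
g=im[...,1].astype(int)
print('board col253',[ (r,g[r,253]) for r in range(250,268)])
c=np.array([np.argmax(np.abs(np.diff(g[248:275,k]))) for k in range(240,270,4)])+248.5;print(c)
r=np.median(c)+.5;print('board near end',wray([254,r],o,zt),'tcp',o['eef_pos'])
row=g[int(r)+8];print('row',row[215:300].tolist())
# tall leg top near edge: scan down columns
for col in range(215,250,5):
    e=np.argmax(np.diff(g[200:260,col]))+200;print(col,e,g[e-1:e+3,col],wray([col,e+.5],o,.13).round(4))
E
```

```text
t 24.3 p [ 0.427  -0.0919  0.0927] z [-0.0007  0.0001 -1.    ] y [-0.0151  0.9999  0.0001] F [-0.4462 -0.4564 -1.802 ] op 0.22480657859218348 59.85804855823517 q [-0.4848  0.0565  2.058  -0.0003  1.0278 -2.0705]
board col253 [(250, np.int64(137)), (251, np.int64(138)), (252, np.int64(137)), (253, np.int64(138)), (254, np.int64(138)), (255, np.int64(139)), (256, np.int64(136)), (257, np.int64(134)), (258, np.int64(164)), (259, np.int64(222)), (260, np.int64(244)), (261, np.int64(244)), (262, np.int64(243)), (263, np.int64(244)), (264, np.int64(244)), (265, np.int64(244)), (266, np.int64(244)), (267, np.int64(244))]
[258.5 258.5 258.5 258.5 258.5 258.5 258.5 258.5]
board near end [ 0.4159 -0.0923  0.1252] tcp [ 0.427  -0.0919  0.0927]
row [35, 30, 19, 56, 117, 243, 255, 255, 253, 250, 252, 255, 170, 82, 87, 92, 31, 53, 255, 248, 244, 244, 244, 244, 244, 244, 244, 244, 244, 244, 244, 244, 244, 244, 244, 244, 244, 244, 244, 244, 244, 244, 244, 244, 244, 244, 244, 244, 244, 244, 244, 244, 244, 244, 244, 244, 244, 244, 244, 247, 255, 43, 38, 94, 87, 85, 186, 255, 252, 250, 254, 255, 255, 240, 102, 10, 22, 29, 37, 37, 41, 38, 38, 39, 41]
215 253 [38 33 69 63] [ 0.411 -0.108  0.13 ]
220 242 [ 57  53  81 107] [ 0.4059 -0.1058  0.13  ]
225 214 [144 140 148 149] [ 0.394  -0.1036  0.13  ]
230 200 [177 172 183 187] [ 0.3883 -0.1016  0.13  ]
235 217 [148 134 208 255] [ 0.3951 -0.0998  0.13  ]
240 258 [133 167 222 244] [ 0.413 -0.098  0.13 ]
245 258 [134 166 222 244] [ 0.4129 -0.096   0.13  ]
```

Emit:
carry_out(deltas="-1.5 0 2 0 0 0 1; -2.5 0 4 0 0 0 1; -2.5 0 6 0 0 0 1; -2.5 0 7.5 0 0 0 1; -2.5 0 7.5 0 0 0 1")

```text
time_s: 24.98
eef_pos: [0.4295, -0.092, 0.0854]
eef_rot: [-0.0, -0.007, 1.0, -0.0]
wrist_force: [-1.3, 0.3, -1.7]
opening: 0.225
grasp_force: 60.1
```

Emit:
carry_out(deltas="0 0 0.7 0 0 0 1; 0 0 1.4 0 0 0 1; 0 0 2 0 0 0 1; 0 0 2 0 0 0 1")

```text
time_s: 25.48
eef_pos: [0.4296, -0.0922, 0.0847]
eef_rot: [-0.0, -0.008, 1.0, -0.0]
wrist_force: [-9.5, 1.9, 14.5]
opening: 0.224
grasp_force: 62.5
```

Emit:
carry_out(deltas="0 0 -1 0 0 0 1; 0 0 -1.7 0 0 0 1; 0 0 -1.7 0 0 0 1")

```text
time_s: 25.85
eef_pos: [0.4297, -0.0921, 0.0851]
eef_rot: [-0.0, -0.007, 1.0, -0.0]
wrist_force: [-0.6, 0.1, -1.3]
opening: 0.221
grasp_force: 59.8
```

Emit:
carry_out(deltas="0 -1 0 0 0 0 1; 0 -2 0 0 0 0 1; 0 -3 0 0 0 0 1; 0 -4 0 0 0 0 1; 0 -4 0 0 0 0 1")

```text
time_s: 26.48
eef_pos: [0.4299, -0.0962, 0.0853]
eef_rot: [0.0, -0.007, 1.0, -0.0]
wrist_force: [-1.2, -0.5, -1.5]
opening: 0.219
grasp_force: 59.8
```

Emit:
carry_out(deltas="0 -0.7 0 0 0 0 1; 0 -1.4 0 0 0 0 1; 0 -2 0 0 0 0 1; 0 -2 0 0 0 0 1")

```text
time_s: 26.98
eef_pos: [0.4299, -0.098, 0.0853]
eef_rot: [0.0, -0.007, 1.0, -0.0]
wrist_force: [-0.5, 1.7, -1.7]
opening: 0.224
grasp_force: 60.0
```

Emit:
carry_out(deltas="0 -0.5 0 0 0 0 1; 0 -1 0 0 0 0 1; 0 -1 0 0 0 0 1")

```text
time_s: 27.35
eef_pos: [0.4299, -0.099, 0.0853]
eef_rot: [0.0, -0.007, 1.0, -0.0]
wrist_force: [-0.9, 2.2, -1.8]
opening: 0.227
grasp_force: 60.0
```

Emit:
carry_out(deltas="0 0.3 0.6 0 0 0 1; 0 0.3 0.6 0 0 0 1; 0 0.3 0.6 0 0 0 0.74; 0 0.3 0.6 0 0 0 0.7; 0 0.3 0.6 0 0 0 0.6; 0 0.3 0.6 0 0 0 0.55; 0 0.3 0.6 0 0 0 0.55")

```text
time_s: 28.22
eef_pos: [0.43, -0.0989, 0.0848]
eef_rot: [0.0, -0.007, 1.0, -0.0]
wrist_force: [-0.1, -0.7, 0.4]
opening: 0.448
grasp_force: 0.0
```

```bash
python3 - <<'E'
from h import *
import cv2
o=ob();im=vision.camera('wrist');cv2.imwrite('pics/w10.png',im);g=im[...,1].astype(int)
print(g[272,200:310].tolist());print([ (r,g[r,254]) for r in range(252,264)])
E
```

```text
t 28.23 p [ 0.43   -0.0989  0.0848] z [ 0.0004 -0.0006 -1.    ] y [-0.0148  0.9999 -0.0006] F [-0.0566 -0.7336  0.41  ] op 0.44764418954108004 0.0 q [-0.4961  0.0805  2.0522 -0.0004  1.0082 -2.0815]
[241, 249, 247, 255, 157, 72, 86, 96, 23, 32, 32, 34, 33, 35, 31, 35, 27, 34, 117, 157, 146, 143, 142, 143, 142, 141, 140, 137, 131, 122, 100, 246, 247, 243, 244, 244, 244, 244, 244, 244, 244, 244, 244, 244, 244, 244, 244, 244, 244, 244, 244, 244, 244, 244, 244, 244, 244, 244, 244, 244, 244, 244, 244, 244, 244, 244, 244, 244, 244, 244, 245, 244, 243, 244, 187, 251, 246, 244, 244, 244, 244, 244, 244, 244, 244, 244, 244, 244, 246, 255, 209, 0, 26, 33, 34, 34, 35, 35, 36, 32, 31, 79, 86, 71, 145, 251, 248, 250, 249, 138]
[(252, np.int64(135)), (253, np.int64(136)), (254, np.int64(135)), (255, np.int64(131)), (256, np.int64(147)), (257, np.int64(206)), (258, np.int64(241)), (259, np.int64(245)), (260, np.int64(243)), (261, np.int64(243)), (262, np.int64(244)), (263, np.int64(244))]
```

Emit:
carry_out(deltas="0 0 -8 0 0 0 0.55; 0 0 -18 0 0 0 0.55; 0 0 -30 0 0 0 0.55; 0 0 -50 0 0 0 0.5; 0 0 -75 0 0 0 0.5; 0 0 -100 0 0 0 0.5; 10 0 -120 0 0 0 0.5; 30 0 -140 0 0 0 0.5; 30 0 -140 0 0 0 0.5")

```text
time_s: 29.4
eef_pos: [0.4004, -0.0997, 0.2269]
eef_rot: [0.002, -0.007, 1.0, -0.001]
wrist_force: [-0.0, -0.1, -0.0]
opening: 0.504
grasp_force: 0.0
```

```bash
python3 - <<'E'
from h import *
import cv2
o=ob();im=vision.camera('wrist');cv2.imwrite('pics/w11.png',im)
h=cv2.cvtColor(im,cv2.COLOR_BGR2HSV);g=im[...,1].astype(int)
m=((h[...,2]>225)&(h[...,1]<45)).astype(np.uint8);n,l,st,_=cv2.connectedComponentsWithStats(m)
for i in range(1,n):
    if st[i,4]>150:print(st[i],cv2.boxPoints(cv2.minAreaRect(np.argwhere(l==i)[:,::-1].astype(np.float32))).round(1).tolist())
for z,P in((.115,[[x,y,.115] for x in(.416,.506) for y in(-.109,-.089)]),(.13,[[x,y,.13] for x in(.443,.499) for y in(-.124,-.109)])):print(z,wproj(P,o).round(1).tolist())
for r in range(215,300,15):print(r,g[r,190:275].tolist())
E
```

```text
t 29.4 p [ 0.4004 -0.0997  0.2269] z [ 0.0041 -0.0027 -1.    ] y [-0.0143  0.9999 -0.0027] F [-0.0275 -0.1329 -0.0042] op 0.504043604058729 0.0 q [-0.5334 -0.2047  1.9975 -0.0002  1.3439 -2.1184]
[ 42 105  65  45 336] [[32.79999923706055, 128.60000610351562], [98.80000305175781, 95.5999984741211], [112.0, 122.0], [46.0, 155.0]]
[210 145  42  36 255] [[204.3000030517578, 153.3000030517578], [212.8000030517578, 143.89999389648438], [251.10000610351562, 178.89999389648438], [242.60000610351562, 188.1999969482422]]
[ 244  196   60   92 2764] [[244.0, 196.0], [303.0, 196.0], [303.0, 287.0], [244.0, 287.0]]
[224 239  20  50 785] [[223.8000030517578, 239.10000610351562], [239.8000030517578, 237.8000030517578], [244.0, 287.8999938964844], [228.0, 289.20001220703125]]
0.115 [[244.1, 203.9], [266.2, 204.2], [244.1, 286.0], [263.5, 286.2]]
0.13 [[226.7, 237.7], [243.5, 238.1], [228.2, 288.6], [243.6, 289.0]]
215 [159, 161, 161, 160, 160, 161, 162, 163, 163, 162, 164, 162, 171, 178, 183, 186, 182, 179, 178, 177, 177, 176, 176, 173, 172, 169, 170, 170, 170, 169, 168, 165, 164, 163, 161, 160, 160,
[... 1619 characters left out ...]
 154, 154, 155, 154, 154, 153, 149, 149, 151, 151, 110, 240, 245, 241, 241, 240, 238, 239, 239, 241, 242, 242, 242, 242, 245, 243, 158, 100, 176, 246, 240, 237, 237, 237, 237, 237, 237, 237, 237, 237, 237, 237, 238, 238, 238, 241, 245, 157, 139, 144, 143, 143, 142, 143, 146, 149, 153, 155]
290 [37, 38, 36, 36, 36, 37, 36, 34, 34, 28, 51, 78, 79, 82, 51, 27, 30, 27, 25, 15, 117, 156, 151, 151, 152, 154, 154, 156, 157, 156, 159, 161, 162, 160, 159, 157, 156, 154, 151, 146, 146, 145, 146, 147, 148, 151, 153, 151, 150, 147, 148, 146, 145, 144, 144, 143, 141, 141, 140, 138, 138, 136, 137, 140, 141, 142, 140, 141, 140, 142, 143, 141, 143, 143, 144, 144, 143, 140, 141, 142, 140, 142, 142, 143, 143]
```

```bash
python3 - <<'E'
from h import *
import cv2
o=ob();im=cv2.imread('pics/w11.png').astype(float);g=im[...,1]
def sub(r,a,b,t,rise): # subpixel crossing
    v=g[r,a:b]
    for i in range(len(v)-1):
        if (v[i]<t<=v[i+1]) if rise else (v[i]>=t>v[i+1]): return a+i+(t-v[i])/(v[i+1]-v[i])
A=[];B=[];Cc=[];Dd=[]
for r in range(243,284,4):
    A.append(wray([sub(r,220,232,190,True),r],o,.13));B.append(wray([sub(r,236,248,170,False),r],o,.13))
    Cc.append(wray([sub(r,241,250,180,True),r],o,.115));Dd.append(wray([sub(r,258,270,200,False),r],o,.115))
for n,P in zip(('leg out','leg in','board -','board +'),(A,B,Cc,Dd)):
    P=np.array(P);k=np.polyfit(P[:,0]-.47,P[:,1],1);print(n,'y@x=.47 %.4f yaw %.4f'%(k[1],np.arctan(k[0])))
gx=lambda c,a,b,rise:[ i for i in range(a,b) if (g[i,c]<190<=g[i+1,c] if rise else g[i,c]>=190>g[i+1,c])]
for c in (248,252,256,260):
    u=gx(c,185,215,True);d=gx(c,270,300,False)
    print(c,u,d,wray([c,u[-1]+.5],o,.115)[0] if u else '',wray([c,d[-1]+.5],o,.115)[0] if d else '')
for c in (232,236,240):
    u=gx(c,225,245,True);d=gx(c,270,300,False);print('leg',c,u,d,wray([c,u[-1]+.5],o,.13)[0] if u else '',wray([c,d[-1]+.5],o,.13)[0] if d else '')
E
```

```text
t 29.45 p [ 0.4004 -0.0995  0.2258] z [ 0.0029 -0.0019 -1.    ] y [-0.0143  0.9999 -0.0019] F [ 0.1125 -0.6768  0.1921] op 0.4982718520916133 0.0 q [-0.5331 -0.2026  1.998  -0.0001  1.3428 -2.1181]
leg out y@x=.47 -0.1248 yaw 0.0639
leg in y@x=.47 -0.1100 yaw 0.0637
board - y@x=.47 -0.1085 yaw 0.0336
board + y@x=.47 -0.0896 yaw 0.0196
248 [207] [288] 0.41886794056606214 0.5081921090465191
252 [207] [288] 0.41881382083674473 0.5081154152528332
256 [207] [288] 0.41876149748158237 0.508053447747702
260 [207] [288] 0.4187109510966983 0.5080061790058775
leg 232 [238] [288] 0.44298194930589113 0.4977802072609494
leg 236 [238] [288] 0.4429019591688678 0.4976521283951899
leg 240 [239] [288] 0.4438224688148228 0.49753814363748794
```

```bash
python3 - <<'E'
from h import *
import cv2
ob();im=vision.camera('top');a=cv2.imread('pics/top0.png')
for f in (a,im):
    c=f[160:210,118:160];h=cv2.cvtColor(c,cv2.COLOR_BGR2HSV);m=((h[...,2]>200)&(h[...,1]<45))
    p=np.argwhere(m)[:,::-1].astype(np.float32)+[118,160];print(len(p),cv2.boxPoints(cv2.minAreaRect(p.astype(np.float32))).round(1).tolist())
d=np.abs(im.astype(int)-a).max(2)>40
n,l,st,_=cv2.connectedComponentsWithStats(d.astype(np.uint8));print([s.tolist() for s in st[1:] if s[4]>12])
E
```

```text
t 29.45 p [ 0.4004 -0.0995  0.2258] z [ 0.0029 -0.0019 -1.    ] y [-0.0143  0.9999 -0.0019] F [ 0.1125 -0.6768  0.1921] op 0.4982718520916133 0.0 q [-0.5331 -0.2026  1.998  -0.0001  1.3428 -2.1181]
673 [[123.69999694824219, 197.5], [131.0, 165.60000610351562], [152.3000030517578, 170.5], [144.89999389648438, 202.39999389648438]]
443 [[123.5999984741211, 197.3000030517578], [131.0, 165.89999389648438], [144.8000030517578, 169.10000610351562], [137.5, 200.60000610351562]]
[[138, 169, 15, 34, 258], [148, 173, 12, 31, 206], [167, 196, 188, 188, 11315], [0, 303, 36, 81, 1789], [44, 320, 7, 16, 56], [160, 324, 7, 5, 16], [28, 336, 7, 4, 19], [132, 348, 7, 8, 13], [124, 357, 9, 9, 18], [218, 360, 5, 14, 28], [177, 365, 7, 11, 20], [175, 366, 20, 18, 96], [107, 371, 14, 13, 28], [280, 377, 12, 7, 53]]
```

Other boards are unmoved, bystanders unchanged. Handing in.

```bash
python3 -c "
from bench import ctrl
print(ctrl.hand_in())"
```

```text
the job is handed in; nothing more can be done
None
```

I handed the job in at about 29.5 s of robot time, and no verdict came back. By my last camera measurements the plate stands on its short leg about 6 mm from its start. The front board stands on that leg about 1.5 mm from the tall leg and 7 mm off-centre (uprightness not measured). The other boards are in place, I saw no sign the bystanders moved, and the gripper is clear.

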